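# Dock the measuring cylinders under the foot clamp with the hooked rod

## Task

Stow the measuring cylinders for the night. With the hooked rod, push the dock's red bolt post fully back to open the yellow foot clamp, stand every cylinder that is on the bench upright and centred on its own marked place, then hook the post with the rod and draw the clamp fully forward over their feet, and finish by laying the rod flat on its green mat. The cylinders are top-heavy, so do not knock any over; work the clamp only with the rod, never by hand, and leave the other things on the bench where they are.

Things in the scene. Friction and masses are not known exactly. Their poses are not given: they have to be found in the camera images.
- dock: fixed aluminium dock plate, top face 10 mm above the bench. Origin at bench level under its row of places; the row runs along its y, its x points to the back, away from the robot (yaw within 0.15 rad of the world's). In its frame the row plate spans x -45..100, y -170..180 mm; a smaller plate (y 90..260) carries the bolt lane, parallel to x at y = 150 mm, back to x = 250.
- guard (a point): front middle of the wire guard's roof over the bolt lane, 115 mm above the bench. Dock frame: 3 mm radius wires form a flat roof 112 to 118 mm up over x 115..240, y 95..255 mm, on four legs at its corners; open at the front between the legs. Keep hand and arm in front of it; the rod goes in below the roof.
- clamp (a joint): travel of the yellow foot clamp along dock +x: 0 = fully forward (shut), 0.045 m = fully back (open). About 2 N friction, stays where left, hard stop at each end.
- clamp_edge (a point): middle of the clamp's front edge, 26 mm above the bench, 21 mm + travel behind the places' centres. The clamp: flat yellow strip 30 mm (x) by 325 mm (y), 22 to 30 mm above the bench, along the whole row; shut it lies over the backs of feet standing there and bars empty places. A 14 mm wide yellow arm at the same height runs from it along the bolt lane to the red post.
- bolt_post (a point): the clamp's red upright post, 16 mm across, from 26 to 76 mm above the bench, under the wire guard, out of the hand's reach. Point: on its axis 55 mm above the bench; dock frame x = 145 mm + travel, y = 150 mm. It moves with the clamp.
- rod: hooked rod lying flat. Black handle 120 (x) x 24 x 24 mm, origin at the centre of its underside. A steel rod, 5 mm radius, runs along x, 12 mm above the underside, to x = 245 mm, then turns square to -y (right, seen along the rod) for 45 mm and ends in an orange ball of 7 mm radius. 0.16 kg, centre of mass about 36 mm ahead of the handle's centre, within the handle.
- rod_hook (a point): middle of the rod's cross arm: 245 mm ahead of the handle's centre and 22 mm to -y of the rod's line, on the arm's axis
- mat: fixed flat green mat for the rod, 140 (x) x 400 (y) x 3 mm, origin at the centre of its underside. The rod starts on it with its +x along the mat's +y.
- place0 (a point): centre of standing place 0 on the dock's top face (10 mm above the bench), marked by a blue ring 70 mm across; at dock x = 0, y = -125 mm
- place1 (a point): centre of standing place 1 on the dock's top face (10 mm above the bench), marked by a blue ring 70 mm across; at dock x = 0, y = -40 mm
- place2 (a point): centre of standing place 2 on the dock's top face (10 mm above the bench), marked by a blue ring 70 mm across; at dock x = 0, y = 45 mm
- cyl_a: white stoppered measuring cylinder: round blue foot 64 mm across and 8 mm thick, white tube 28 mm across with blue graduation rings, orange stopper (heavy, 28 mm across) from 165 mm to the top at 190 mm. Origin: centre of its underside, z up its axis. 0.22 kg, centre of mass about 110 mm up, so it tips easily. Stands on the bench at the start. May be absent.
- cyl_b: white stoppered measuring cylinder: round blue foot 64 mm across and 8 mm thick, white tube 28 mm across with blue graduation rings, orange stopper (heavy, 28 mm across) from 165 mm to the top at 190 mm. Origin: centre of its underside, z up its axis. 0.22 kg, centre of mass about 110 mm up, so it tips easily. Stands on the bench at the start. May be absent.
- cyl_c: white stoppered measuring cylinder: round blue foot 64 mm across and 8 mm thick, white tube 28 mm across with blue graduation rings, orange stopper (heavy, 28 mm across) from 165 mm to the top at 190 mm. Origin: centre of its underside, z up its axis. 0.22 kg, centre of mass about 110 mm up, so it tips easily. Stands on the bench at the start. May be absent.
- dropper: bystander: small amber bottle with black cap, 34 x 75 mm; leave it alone. Origin at its underside
- beaker: bystander: glass beaker, 64 x 80 mm; leave it alone. Origin at its underside
- jar: bystander: clear jar with white lid, 56 x 60 mm; leave it alone. Origin at its underside
- tip_box: bystander: blue pipette-tip box, 85 x 120 x 60 mm; leave it alone. Origin at its underside
- dish: bystander: flat clear dish, 90 x 14 mm; leave it alone. Origin at its underside
- forceps: bystander: steel forceps lying flat, 140 mm long; leave it alone. Origin at its underside (lying)
- wash_jar: bystander: white jar with red lid, 60 x 90 mm; leave it alone. Origin at its underside
Mind the look-alikes: they are no part of the job. Leave any turquoise look-alike of the cyl_a alone.

How it is judged:
On the way, in this order (a step that is already met when the one before it is completed fails the run):
1. the rod is pushing the clamp back (contact force between rod and clamp above 0.3 N and value of joint clamp between 0.013 and 0.036 m), for 0.02 s.
2. the clamp is pushed fully back (value of joint clamp above 0.038 m), for 0.2 s.
3. every cylinder stands released on a place while the clamp is open ((distance between cyl_a and place0 below 0.012 m or distance between cyl_a and place1 below 0.012 m or distance between cyl_a and place2 below 0.012 m) and angle between each of cyl_a, cyl_b, cyl_c's own z axis and vertical below 0.06 rad and linear speed of each of cyl_a, cyl_b, cyl_c below 0.02 m/s and (distance between cyl_b and place0 below 0.012 m or distance between cyl_b and place1 below 0.012 m or distance between cyl_b and place2 below 0.012 m) and (distance between cyl_c and place0 below 0.012 m or distance between cyl_c and place1 below 0.012 m or distance between cyl_c and place2 below 0.012 m) and contact force between each of the fingers, the arm and cyl_a below 0.2 N and contact force between each of the fingers, the arm and cyl_b below 0.2 N and contact force between each of the fingers, the arm and cyl_c below 0.2 N and value of joint clamp above 0.033 m), for 0.3 s.
4. the rod is drawing the clamp forward (contact force between rod and clamp above 0.3 N and value of joint clamp between 0.008 and 0.03 m), for 0.02 s.
5. the clamp is drawn fully forward over the feet (value of joint clamp below 0.005 m), for 0.2 s.
At the end, for the whole second after the job is handed in: Every cylinder stands upright (within 0.06 rad) with the centre of its foot within 12 mm of a marked place, the clamp is forward within 5 mm of its stop, and the rod lies flat and at rest wholly on the green mat ((distance between cyl_a and place0 below 0.012 m or distance between cyl_a and place1 below 0.012 m or distance between cyl_a and place2 below 0.012 m) and angle between each of cyl_a, cyl_b, cyl_c's own z axis and vertical below 0.06 rad and linear speed of each of cyl_a, cyl_b, cyl_c, rod below 0.02 m/s and (distance between cyl_b and place0 below 0.012 m or distance between cyl_b and place1 below 0.012 m or distance between cyl_b and place2 below 0.012 m) and (distance between cyl_c and place0 below 0.012 m or distance between cyl_c and place1 below 0.012 m or distance between cyl_c and place2 below 0.012 m) and value of joint clamp below 0.005 m and x of rod in the frame of mat between -0.06 and 0.06 m and y of rod in the frame of mat between -0.145 and 0.145 m and x of rod_hook in the frame of mat between -0.075 and 0.075 m and y of rod_hook in the frame of mat between -0.2 and 0.2 m and height (world z) of rod below 0.012 m and height (world z) of rod_hook below 0.03 m); the robot touches nothing.
It fails at once if the hand or arm touches the clamp or its post (contact force between any of the fingers, the arm and clamp above 0.5 N).
It fails at once if a cylinder is knocked over (angle between any of cyl_a, cyl_b, cyl_c's own z axis and vertical above 0.6 rad).
It fails at once if another thing on the bench is moved more than 30 mm (distance of any of dropper, beaker, jar, tip_box, dish, forceps, wash_jar from where it was at the start of the episode above 0.03 m).
Of cyl_a, cyl_b, cyl_c only 2 to 3 are there at a start; the rules pass over those that are not, and their reading is None.
At some moment in a run one of rod may be knocked a few centimetres aside while the robot is not near it.
It also fails if it takes over 208 s, if anything falls off the work surface, if the arm or the gripper's body presses on something with over 40 N, if the wrist force passes 120 N, or if a joint passes its speed limit or range.

## Robot

A 6-joint arm with a two-finger parallel gripper is mounted at the origin on the work surface. World frame = base frame: x ahead of the robot, y to its left, z up, the work surface at z = 0. Lengths are in m, angles in rad, forces in N, time in s.
With the tool pointing down it reaches from about 0.25 to 0.775 m from the base axis. Payload 4 kg.
Tool frame: the origin (TCP) lies midway between the tips of the shut fingers; the grasp point (between the pads) lies 19 mm behind it (ctrl.grip_depth is the distance from the TCP to the grasp point, in m); z points along the fingers, y is the line along which they close (so a half turn about z gives the same grasp; the last joint's range is limited). The gripper opens to 85 mm and grips with 20 to 120 N. Pads are 22 mm wide; open, the fingers measure 114 mm over their backs; the gripper's body (76 mm by 85 mm) begins 54 mm behind the grasp point. The pads swing forward as they close: fully open they stand 13 mm farther back than shut.
Start: joints at [-1.414, 0.087, 1.371, -0, 1.684, -0.103], TCP at [0.141, -0.532, 0.231] pointing down, gripper open.
Joint ranges: [-3.1, 3.1], [-0.76, 2.03], [0.27, 2.55], [-1.08, 4.22], [0.17, 2.65], [-2.57, 2.57]. Speed limits (rad/s): [2.79, 2.79, 3.14, 3.14, 3.14, 3.14].

## Interface

Orientations are given as [roll, pitch, yaw] about the fixed x, y, z axes, in that order (R = Rz(yaw) Ry(pitch) Rx(roll)).
In Python, from cell import telemetry, eyes, ctrl gives the robot as it stands. The module is installed in compiled form; this text tells all that it offers.
- The arm moves only by the tool servo_tool, never from a script. Its argument "targets" is a list of rows, each an object with "slide": the shift along the world's x, y, z in cm, a list of three; "yaw": the turn about the world's z in degrees; "gripper": the opening, from 0 (shut) to 1 (fully open). In form: [{"slide": [x, y, z], "yaw": yaw, "gripper": gripper}, ...]. A call has 1 to 5 rows; each row shifts and turns the commanded pose from where the row before left it; what a row does not reach is not made up. A row lasts 1/8 s, in which the tool goes at most 62.5 mm and 10.7 degrees, less where a joint would pass 70% of its speed; a pose out of reach is approached as far as the arm can. A call with a gripper value outside its range is refused whole. The fingers move at their own pace and stop on an object; "newtons" is the grip in N (left out, the last holds). Time passes only in rows, so rows that do not move let the fingers close. It gives the time, the measured TCP pose, the force, the opening and the grip force at its end, in the units of the state.
- telemetry.read_state(): the state, without advancing time (a new reading comes with each control period).
- eyes.read_camera(name): name is "side" or "top"; returns the picture (420x560x3 uint8, red, green, blue); there is no depth.
- eyes.camera_info(name): a dict with "K" (3x3 intrinsics, pixels), "R" (3x3) and "t" (3): a world point X has camera coordinates R X + t. Camera axes: x right, y down, z forward; pixel columns grow to the right and rows downward; lengths in m; the calibration is good to about 2 mm. A picture is of the moment at which its call begins. camera_info takes no time and is no camera call.
- ctrl.sign_off(): hands the job in; it is judged then, once.
The state is a dict: "time_s": time; "q": joint angles; "dq": joint speeds; "joint_efforts": joint torques, N m; "tcp_pos": TCP position; "ee_rot": TCP orientation; "ft_force": force on the tool from outside, world axes, zero at the start; "wrist_torque": the same for the moment, N m; "grip_width": finger opening in m; "gripper_force": force on a finger pad.
Only numpy, scipy, OpenCV 4.12 (cv2) and the standard library are available. Lean on these libraries where they do the work, as an engineer would, in place of code of your own. Each camera call takes 0.05 s, during which the arm holds its last target. There are 200 camera calls.

## Working session

There is one attempt and no reset: what is moved stays moved. The work goes in short steps, Python scripts to look and compute and a tool call to move; the robot and the scene stay as the last step left them, time stands still between calls to the robot, and variables do not carry over. Pictures are saved under pics/ and viewed, at most 14 in all, crops included, and the job is handed in when it is done.

Besides the shell and the picture viewer there is one more tool, called after "Call:" as name(argument=value, ...) on one line, values as JSON. servo_tool: Moves the arm, as the interface text tells. Its arguments: {"type":"object","properties":{"targets":{"type":"array"},"newtons":{"type":"number"}},"required":["targets"]}

```bash
mkdir -p pics
python3 - <<'E'
from cell import telemetry, eyes, ctrl
import cv2,numpy as np
s=telemetry.read_state();print({k:np.round(v,3).tolist() if not isinstance(v,str) else v for k,v in s.items()}, ctrl.grip_depth)
for n in("top","side"):
    i=eyes.read_camera(n);cv2.imwrite(f"pics/{n}0.png",cv2.resize(i[:,:,::-1],(800,600),interpolation=cv2.INTER_CUBIC))
    c=eyes.camera_info(n);print(n,np.round(c["K"],1).tolist(),np.round(c["R"],3).tolist(),np.round(c["t"],3).tolist(),np.round(-np.array(c["R"]).T@c["t"],3))
E
```

```text
{'time_s': 0.0, 'q': [-1.414, 0.088, 1.372, 0.0, 1.684, -0.103], 'dq': [-0.0, 0.002, 0.0, 0.001, -0.001, 0.0], 'joint_efforts': [0.001, -35.187, -31.327, -0.0, 0.011, -0.0], 'tcp_pos': [0.141, -0.531, 0.23], 'ee_rot': [-3.139, -0.0, 0.26], 'ft_force': [-0.399, 0.276, 0.424], 'wrist_torque': [-0.073, -0.058, 0.01], 'gripper_force': 0.0, 'grip_width': 0.086} 0.0187
top [[403.8, 0.0, 281.6], [0.0, 403.8, 206.4], [0.0, 0.0, 1.0]] [[-0.004, -0.999, -0.033], [-0.995, 0.007, -0.102], [0.103, 0.032, -0.994]] [-0.025, 0.557, 1.154] [ 0.435 -0.066  1.204]
side [[485.1, 0.0, 282.6], [0.0, 485.1, 200.4], [0.0, 0.0, 1.0]] [[0.922, -0.386, -0.008], [-0.197, -0.454, -0.869], [0.332, 0.803, -0.495]] [-0.52, 0.182, 1.175] [ 0.126 -1.062  0.736]
```

View pics/top0.png

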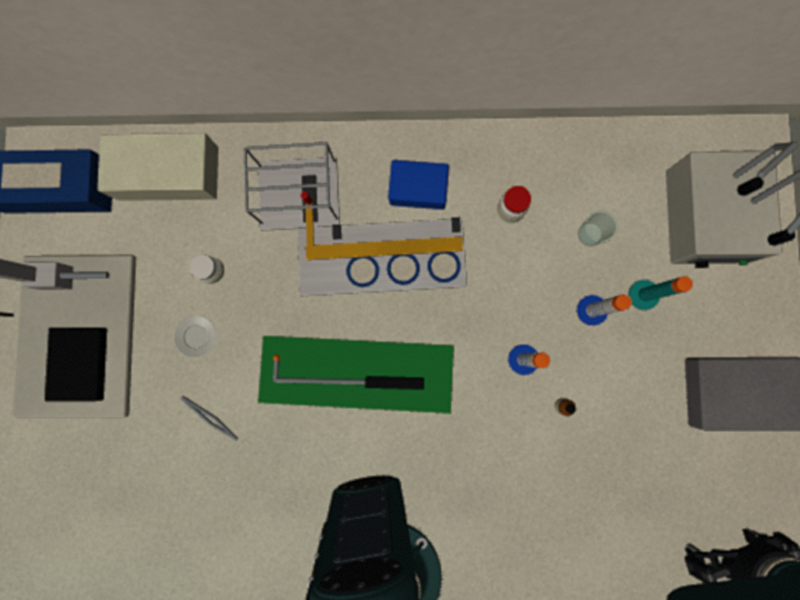

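View pics/side0.png

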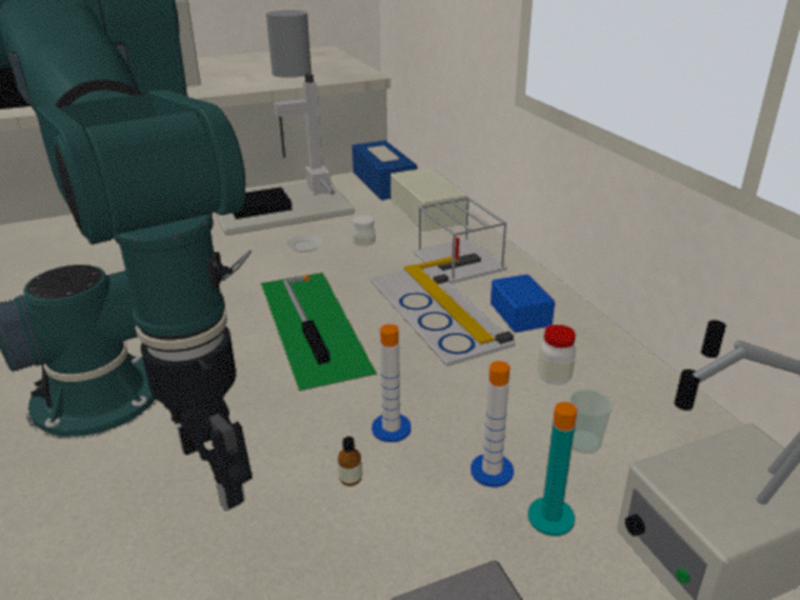

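The top view shows two white cylinders, with feet at about (523,358) and (592,310), and a turquoise look-alike at (645,295). The rod lies on the green mat: handle (395,382), ball (276,358). The rings are at (363,271), (403,268) and (444,266), and the red post is at (306,197) under the guard. The side view agrees.

```bash
cat > h.py <<'E'
from cell import telemetry, eyes, ctrl
import cv2,numpy as np
from scipy.optimize import least_squares
def cam(n):
    c=eyes.camera_info(n); return [np.array(c[k],float) for k in "KRt"]
def proj(n,P):
    K,R,t=cam(n); q=(np.atleast_2d(P)@R.T+t)@K.T; return q[:,:2]/q[:,2:]
def unproj(n,uv,z):
    K,R,t=cam(n); d=np.c_[np.atleast_2d(uv),np.ones(len(np.atleast_2d(uv)))]@np.linalg.inv(K).T@R; C=-R.T@t
    return C+d*((z-C[2])/d[:,2])[:,None]
def hsv(im): return cv2.cvtColor(im,cv2.COLOR_RGB2HSV)
def blobs(m,lo=6):
    n,l,s,c=cv2.connectedComponentsWithStats(m.astype(np.uint8),connectivity=8)
    return [(int(s[i,4]),c[i].round(1),s[i,:4].tolist(),l==i) for i in range(1,n) if s[i,4]>=lo]
def hullc(p):
    h=cv2.convexHull(np.float32(p)); m=cv2.moments(h); return np.array([m["m10"],m["m01"]])/m["m00"]
def disc(xy,r,z0,z1):
    a=np.linspace(0,2*np.pi,60); return np.vstack([np.c_[xy[0]+r*np.cos(a),xy[1]+r*np.sin(a),0*a+z] for z in(z0,z1)])
def fitdisc(n,c,r,z0,z1):
    g=unproj(n,c,(z0+z1)/2)[0,:2]
    return least_squares(lambda x:hullc(proj(n,disc(x,r,z0,z1)))-c,g).x
def masks(im):
    H=hsv(im).astype(int);h,s,v=H[...,0],H[...,1],H[...,2]
    return dict(orange=(h>4)&(h<16)&(s>190)&(v>150),blue=(h>104)&(h<122)&(s>130)&(v>60),green=(h>50)&(h<75)&(s>150)&(v>40),
      red=((h<4)|(h>175))&(s>150)&(v>60),yellow=(h>17)&(h<28)&(s>180)&(v>90),dark=(v<45))
E
cat > m1.py <<'E'
from h import *
for n in("top","side"):
    im=eyes.read_camera(n);np.save(f"{n}.npy",im);M=masks(im)
    for k in("orange","blue","red","yellow","green"):
        for a,c,b,l in blobs(M[k],12 if k!="green" else 500): 
            x=unproj(n,c,{"orange":.1775,"blue":.01,"red":.055,"yellow":.03,"green":.003}[k])[0]
            extra=fitdisc(n,c,.014,.165,.19).round(4) if k=="orange" else ""
            print(n,k,a,c,b,x.round(3)[:2],extra)
E
python3 m1.py
```

```text
top orange 80 [478.7 198.4] [474, 194, 10, 10] [ 0.558 -0.531] [ 0.5578 -0.5302]
top orange 82 [435.7 211.2] [431, 207, 11, 10] [ 0.526 -0.422] [ 0.5262 -0.4217]
top orange 82 [378.9 251.8] [374, 247, 11, 10] [ 0.425 -0.277] [ 0.4251 -0.2767]
top blue 1444 [ 35.4 123.5] [0, 105, 63, 37] [0.823 0.735] 
top blue 1226 [292.4 128.7] [272, 112, 42, 34] [ 0.795 -0.062] 
top blue 80 [311.4 187.1] [300, 177, 22, 20] [ 0.616 -0.117] 
top blue 79 [281.8 189.3] [271, 179, 22, 20] [ 0.61  -0.029] 
top blue 76 [253.8 190.3] [243, 180, 22, 20] [0.608 0.055] 
top blue 209 [412.4 217.2] [404, 207, 21, 21] [ 0.524 -0.412] 
top blue 209 [364.  251.3] [356, 242, 19, 20] [ 0.425 -0.268] 
top red 264 [361.8 139.1] [353, 130, 19, 19] [ 0.748 -0.262] 
top red 31 [213.1 137.2] [211, 134, 5, 8] [0.759 0.171] 
top yellow 1081 [263.  171.8] [214, 146, 109, 36] [0.66  0.026] 
top green 5375 [249.9 261. ] [182, 236, 135, 53] [0.398 0.067] 
side orange 57 [271.9 230.2] [267, 227, 11, 7] [ 0.431 -0.264] [ 0.4311 -0.2636]
side orange 73 [348.9 256.7] [343, 253, 13, 8] [ 0.533 -0.409] [ 0.533  -0.4093]
side orange 91 [395.5 286.2] [389, 282, 15, 9] [ 0.565 -0.519] [ 0.5652 -0.5186]
side blue 797 [264.  117.3] [247, 99, 44, 40] [0.82 0.82] 
side blue 1281 [365.2 211.7] [344, 193, 44, 39] [ 0.807 -0.04 ] 
side blue 15 [329.6 240.9] [327, 236, 5, 10] [ 0.643 -0.132] 
side blue 260 [273.5 301. ] [261, 291, 26, 18] [ 0.42  -0.292] 
side blue 330 [343.9 330.9] [330, 319, 29, 22] [ 0.519 -0.433] 
side red 22 [319.6 173.6] [319, 167, 2, 13] [0.755 0.154] 
side red 259 [391.5 234.9] [381, 228, 21, 15] [ 0.766 -0.228] 
side yellow 678 [313.6 210.2] [284, 180, 62, 60] [ 0.659 -0.003] 
side green 3172 [221.4 233.1] [184, 192, 78, 81] [0.394 0.028]
```

```bash
cat > m2.py <<'E'
from h import *
T=np.load("top.npy");S=np.load("side.npy")
def om(im,h0,h1,s0,v0):
    H=hsv(im).astype(int);return (H[...,0]>=h0)&(H[...,0]<=h1)&(H[...,1]>s0)&(H[...,2]>v0)
for n,im in(("top",T),("side",S)):
    print(n,"orange",[(b,c) for a,c,b,l in blobs(om(im,2,18,120,70),12)])
    for a,c,b,l in blobs(om(im,2,18,120,70),12): print("  ",fitdisc(n,np.array([b[0]+(b[2]-1)/2,b[1]+(b[3]-1)/2]),.014,.165,.19).round(4), c)
    for a,c,b,l in blobs(om(im,100,125,90,40),60):
        cc=np.array([b[0]+(b[2]-1)/2,b[1]+(b[3]-1)/2]);print("  blue",a,b,fitdisc(n,cc,.032,0,.008).round(4),unproj(n,cc,.01)[0,:2].round(4))
# dock fit from top rings
def ringc(im,x0,y0):
    m=om(im,100,125,90,40); best=[(np.hypot(*(c-[x0,y0])),l) for a,c,b,l in blobs(m,30)]; l=min(best,key=lambda t:t[0])[1]
    p=np.argwhere(l)[:,::-1].astype(np.float32); return np.array(cv2.fitEllipse(p)[0])
rc=[ringc(T,*p) for p in((311,187),(282,189),(254,190))]
W=unproj("top",rc,.010)[:,:2];print("rings",np.round(rc,1).tolist(),W.round(4).tolist())
L=np.array([[0,-.125],[0,-.04],[0,.045]])
def D(p,l): c,s=np.cos(p[2]),np.sin(p[2]); return np.array(p[:2])+np.atleast_2d(l)@np.array([[c,s],[-s,c]])
f=least_squares(lambda p:(D(p,L)-W).ravel(),[.6,0,0]);print("dock",f.x.round(4),"res mm",(f.fun*1000).round(1))
np.save("dock.npy",f.x)
c,s=np.cos(f.x[2]),np.sin(f.x[2]);inv=lambda w:(np.array(w)[:,:2]-f.x[:2])@np.array([[c,-s],[s,c]])
Y=blobs(masks(T)["yellow"],300)[0][3];p=np.argwhere(Y)[:,::-1]
y=inv(unproj("top",p,.030));sel=(y[:,1]>-.15)&(y[:,1]<.1);print("strip x range",np.percentile(y[sel,0],[0,2,50,98,100]).round(4),"y",y[:,1].min(),y[:,1].max())
R=[b for b in blobs(masks(T)["red"],12) if b[0]<100][0];p=np.argwhere(R[3])[:,::-1];print("post dock @.076",inv(unproj("top",p,.076)).mean(0),"rows",inv(unproj("top",[[213,134]],.076)))
G=max(blobs(masks(T)["green"],500),key=lambda b:b[0])[3]
h=cv2.minAreaRect(np.argwhere(G)[:,::-1].astype(np.float32)); print("mat corners",unproj("top",cv2.boxPoints(h),.003)[:,:2].round(3).tolist())
B=[b for b in blobs(masks(T)["dark"],60)];
for b in B:
    if 200<b[1][0]<330 and 240<b[1][1]<300: r=cv2.minAreaRect(np.argwhere(b[3])[:,::-1].astype(np.float32));print("handle",b[1],unproj("top",cv2.boxPoints(r),.024)[:,:2].round(3).tolist(),unproj("top",r[0],.020)[0,:2].round(4))
for n,im in(("top",T),("side",S)):
    for a,c,b,l in blobs(om(im,2,18,110,70),4):
        if 180<c[0]<230 and b[3]<10: print("ball",n,a,c,unproj(n,c,.012)[0,:2].round(4))
E
python3 m2.py
```

```text
top orange [([354, 130, 18, 14], array([364.5, 134. ])), ([470, 193, 15, 12], array([477.3, 198.8])), ([428, 206, 14, 12], array([434.7, 211.4])), ([373, 247, 12, 11], array([378.5, 251.9])), ([191, 249, 5, 4], array([193.2, 250.4])), ([391, 283, 8, 8], array([393.7, 286.9]))]
   [ 0.7212 -0.2432] [364.5 134. ]
   [ 0.5576 -0.526 ] [477.3 198.8]
   [ 0.5255 -0.4187] [434.7 211.4]
   [ 0.4246 -0.2756] [378.5 251.9]
   [0.4302 0.1926] [193.2 250.4]
   [ 0.3394 -0.3127] [393.7 286.9]
  blue 1949 [0, 105, 75, 44] [0.8152 0.7333] [0.8133 0.7294]
  blue 1258 [272, 112, 42, 34] [ 0.7976 -0.0619] [ 0.7958 -0.0619]
  blue 108 [300, 177, 22, 20] [ 0.6185 -0.1145] [ 0.6177 -0.1143]
  blue 107 [271, 179, 23, 20] [ 0.6132 -0.0291] [ 0.6124 -0.0293]
  blue 102 [243, 180, 22, 21] [0.6095 0.0566] [0.6086 0.0561]
  blue 228 [404, 207, 21, 21] [ 0.525 -0.418] [ 0.5245 -0.4164]
  blue 229 [356, 241, 20, 22] [ 0.4245 -0.2733] [ 0.4244 -0.2725]
side orange [([266, 227, 13, 16], array([272.1, 234.2])), ([387, 227, 16, 8], array([394.8, 229.3])), ([389, 231, 9, 9], array([394. , 234.2])), ([387, 234, 4, 9]
[... 654 characters left out ...]
31 -0.4289]
rings [[310.4, 185.9], [281.9, 187.6], [253.5, 189.2]] [[0.6193, -0.114], [0.6152, -0.0289], [0.6111, 0.0561]]
dock [0.6133 0.011  0.0482] res mm [-0.   0.2  0.  -0.   0.  -0.2]
strip x range [0.0275 0.0285 0.0414 0.0543 0.0548] y -0.16184113806018652 0.15831318063440755
post dock @.076 [0.14752756 0.14826831] rows [[0.15685727 0.14831648]]
mat corners [[0.341, 0.27], [0.477, 0.265], [0.453, -0.131], [0.319, -0.122]]
handle [275.9 267.5] [[0.37, 0.05], [0.393, 0.049], [0.389, -0.07], [0.366, -0.069]] [ 0.3792 -0.0098]
ball top 8 [214.8 142.4] [0.7552 0.1741]
ball top 5 [214. 176.] [0.6519 0.1752]
ball top 14 [193.2 250.4] [0.4296 0.2341]
ball side 10 [214.  193.8] [0.4328 0.2358]
```

Call:
servo_tool(targets=[{"slide": [2.4, 5.4, 0], "yaw": 7.3, "gripper": 1}, {"slide": [2.4, 5.4, 0], "yaw": 7.3, "gripper": 1}, {"slide": [2.4, 5.4, 0], "yaw": 7.3, "gripper": 1}, {"slide": [2.4, 5.4, 0], "yaw": 7.3, "gripper": 1}, {"slide": [2.4, 5.4, 0], "yaw": 7.3, "gripper": 1}])

```text
time_s: 0.82
tcp_pos: [0.2616, -0.2597, 0.2312]
ee_rot: [3.141, -0.0, 0.9]
ft_force: [1.6, 0.4, 0.9]
grip_width: 0.0851
gripper_force: 0.0
```

Call:
servo_tool(targets=[{"slide": [2.4, 5.4, 0], "yaw": 7.3, "gripper": 1}, {"slide": [2.4, 5.4, 0], "yaw": 7.3, "gripper": 1}, {"slide": [2.4, 5.4, 0], "yaw": 7.3, "gripper": 1}, {"slide": [2.4, 5.4, 0], "yaw": 7.3, "gripper": 1}, {"slide": [2.4, 5.4, 0], "yaw": 7.3, "gripper": 1}])

```text
time_s: 1.45
tcp_pos: [0.3816, 0.0104, 0.2315]
ee_rot: [3.14, 0.0, 1.538]
ft_force: [0.3, -1.3, -0.3]
grip_width: 0.0851
gripper_force: 0.0
```

Call:
servo_tool(targets=[{"slide": [0, 0, -5], "yaw": 0, "gripper": 1}, {"slide": [0, 0, -5], "yaw": 0, "gripper": 1}, {"slide": [0, 0, 0], "yaw": 0, "gripper": 0.7}, {"slide": [0, 0, 0], "yaw": 0, "gripper": 0.7}])

```text
time_s: 1.95
tcp_pos: [0.3825, 0.0081, 0.1334]
ee_rot: [3.138, 0.0, 1.533]
ft_force: [-0.1, 0.6, 0.1]
grip_width: 0.06
gripper_force: 0.0
```

Call:
servo_tool(targets=[{"slide": [0, 0.2, -5], "yaw": 0, "gripper": 0.7}, {"slide": [0, 0, -4], "yaw": 0, "gripper": 0.7}, {"slide": [0, 0, -2.5], "yaw": 0, "gripper": 0.7}, {"slide": [0, 0, -1.2], "yaw": 0, "gripper": 0.7}, {"slide": [0, 0, 0], "yaw": 0, "gripper": 0.7}])

```text
time_s: 2.58
tcp_pos: [0.3827, 0.01, 0.0057]
ee_rot: [3.139, 0.0, 1.533]
ft_force: [-0.7, 0.2, 0.6]
grip_width: 0.0595
gripper_force: 0.0
```

Call:
servo_tool(newtons=50, targets=[{"slide": [0, 0, 0], "yaw": 0, "gripper": 0}, {"slide": [0, 0, 0], "yaw": 0, "gripper": 0}, {"slide": [0, 0, 0], "yaw": 0, "gripper": 0}, {"slide": [0, 0, 0], "yaw": 0, "gripper": 0}, {"slide": [0, 0, 0], "yaw": 0, "gripper": 0}])

```text
time_s: 3.2
tcp_pos: [0.3827, 0.0103, 0.0059]
ee_rot: [3.138, 0.0, 1.534]
ft_force: [-0.7, 0.2, 6.2]
grip_width: 0.0225
gripper_force: 50.5
```

Call:
servo_tool(targets=[{"slide": [0, 0, 2], "yaw": 0, "gripper": 0}, {"slide": [0, 0, 4], "yaw": 0, "gripper": 0}, {"slide": [0, 0, 4], "yaw": 0, "gripper": 0}, {"slide": [0, 0, 0], "yaw": 0, "gripper": 0}])

```text
time_s: 3.7
tcp_pos: [0.3837, 0.0102, 0.1077]
ee_rot: [3.134, 0.001, 1.534]
ft_force: [-0.5, -0.4, -2.6]
grip_width: 0.0228
gripper_force: 49.7
```

Run:
```python
from h import *
im=eyes.read_camera("side");cv2.imwrite("pics/s1.png",cv2.resize(im[120:330,100:380][:,:,::-1],(800,600),interpolation=cv2.INTER_CUBIC))
```

```text
(no output)
```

View pics/s1.png

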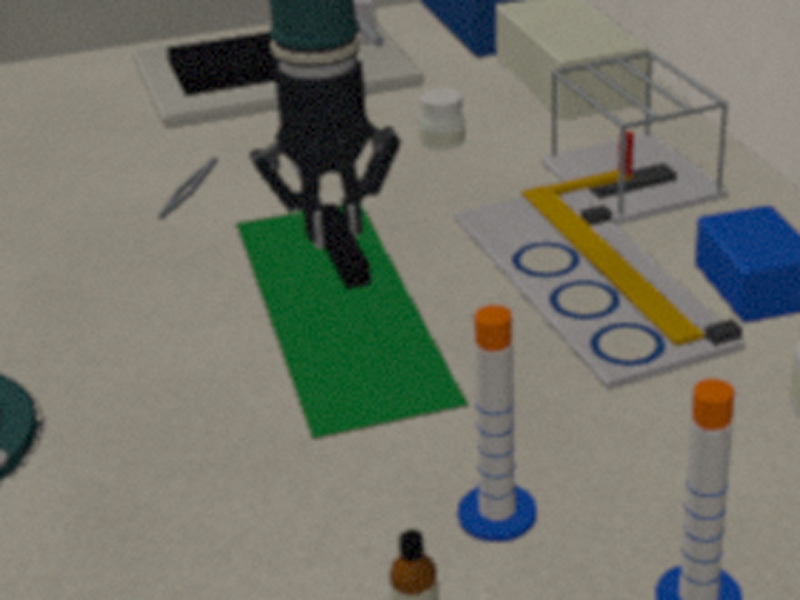

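Call:
servo_tool(targets=[{"slide": [0, 2.1, 0], "yaw": -8.5, "gripper": 0}, {"slide": [0, 2.1, 0], "yaw": -8.5, "gripper": 0}, {"slide": [0, 2.1, 0], "yaw": -8.5, "gripper": 0}, {"slide": [0, 2.1, 0], "yaw": -8.5, "gripper": 0}, {"slide": [0, 2.1, 0], "yaw": -8.5, "gripper": 0}])

```text
time_s: 4.38
tcp_pos: [0.3796, 0.1159, 0.1018]
ee_rot: [-3.139, 0.004, 0.787]
ft_force: [0.3, 0.8, -2.0]
grip_width: 0.023
gripper_force: 49.6
```

Call:
servo_tool(targets=[{"slide": [0, 2.1, 0], "yaw": -8.5, "gripper": 0}, {"slide": [0, 2.1, 0], "yaw": -8.5, "gripper": 0}, {"slide": [0, 1.9, 0], "yaw": -8.5, "gripper": 0}, {"slide": [0, 0, 0], "yaw": -8.5, "gripper": 0}, {"slide": [0, 0, 0], "yaw": -8.6, "gripper": 0}])

```text
time_s: 5.0
tcp_pos: [0.3795, 0.1763, 0.1017]
ee_rot: [3.14, 0.005, 0.044]
ft_force: [-0.3, 0.3, -1.7]
grip_width: 0.0231
gripper_force: 49.6
```

Call:
servo_tool(targets=[{"slide": [3, 0, -2.5], "yaw": 0, "gripper": 0}, {"slide": [4, 0, -2.5], "yaw": 0, "gripper": 0}, {"slide": [0, 0, 0], "yaw": 0, "gripper": 0}, {"slide": [0, 0, 0], "yaw": 0, "gripper": 0}])

```text
time_s: 5.5
tcp_pos: [0.4496, 0.1761, 0.0526]
ee_rot: [3.141, 0.004, 0.048]
ft_force: [0.2, -0.1, -1.5]
grip_width: 0.023
gripper_force: 49.5
```

```bash
cat > rodm.py <<'E'
from h import *
import sys
d=np.load("dock.npy");c,s=np.cos(d[2]),np.sin(d[2])
def todock(w): return (np.atleast_2d(w)[:,:2]-d[:2])@np.array([[c,-s],[s,c]])
st=telemetry.read_state();z=st["tcp_pos"][2]+.009
print("tcp",np.round(st["tcp_pos"],4),"yaw",round(st["ee_rot"][2],4),"dock",todock(st["tcp_pos"]).round(4))
for n in("top","side"):
    im=eyes.read_camera(n);np.save(n+".npy",im);H=hsv(im).astype(int)
    m=(H[...,0]<=18)&(H[...,0]>=2)&(H[...,1]>110)&(H[...,2]>70)
    x0,y0=proj(n,[*st["tcp_pos"][:2],z])[0]
    for a,cc,b,l in blobs(m,4):
        if a<60 and np.hypot(cc[0]-x0,cc[1]-y0)<140: w=unproj(n,cc,z)[0];print(n,a,cc,w.round(4),"dock",todock(w)[0].round(4))
    if len(sys.argv)>1:
        u,v=proj(n,[.7,.1,.03])[0];u,v=int(u),int(v);cr=im[max(v-105,0):v+105,max(u-140,0):u+140]
        cv2.imwrite(f"pics/{sys.argv[1]}_{n}.png",cv2.resize(cr[:,:,::-1],None,fx=2.8,fy=2.8,interpolation=cv2.INTER_CUBIC))
E
python3 rodm.py p1
```

```text
tcp [0.4496 0.1761 0.0526] yaw 0.0484 dock [[-0.1555  0.1728]]
top 11 [214.9 142.2] [0.7425 0.1638 0.0616] dock [0.1364 0.1464]
top 17 [220.9 165.5] [0.6735 0.1455 0.0616] dock [0.0666 0.1314]
top 4 [214.  176.5] [0.6415 0.1651 0.0616] dock [0.0355 0.1526]
top 5 [288. 177.] [ 0.6379 -0.0482  0.0616] dock [ 0.0217 -0.0604]
top 7 [307. 176.] [ 0.6402 -0.1026  0.0616] dock [ 0.0214 -0.1148]
top 6 [256.5 179. ] [0.633  0.0422 0.0616] dock [0.0211 0.0302]
top 7 [273. 178.] [ 0.6354 -0.0052  0.0616] dock [ 0.0213 -0.0173]
top 4 [236.5 180. ] [0.6306 0.0999 0.0616] dock [0.0216 0.0879]
side 13 [297.6 177.6] [0.675  0.1443 0.0616] dock [0.0681 0.1302]
side 5 [319.6 180.8] [0.7271 0.0983 0.0616] dock [0.1179 0.0817]
```

View pics/p1_top.png

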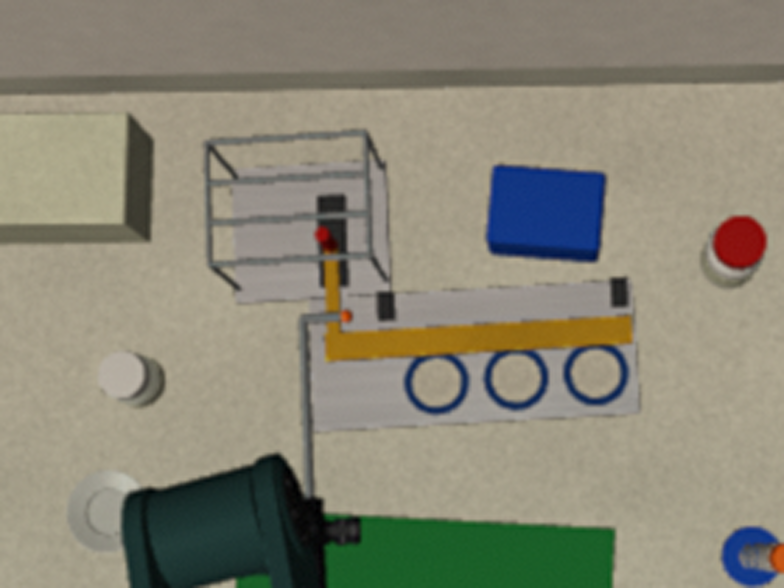

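The rod is held level. The top crop shows the ball at (347,316), the arm in front of the post at (325,237), and the guard front clear. Pushing next.

Call:
servo_tool(targets=[{"slide": [3, 0.14, 0], "yaw": 0, "gripper": 0}, {"slide": [3, 0.15, 0], "yaw": 0, "gripper": 0}, {"slide": [1, 0.05, 0], "yaw": 0, "gripper": 0}, {"slide": [1, 0.05, 0], "yaw": 0, "gripper": 0}, {"slide": [1, 0.05, 0], "yaw": 0, "gripper": 0}])

```text
time_s: 6.22
tcp_pos: [0.5407, 0.181, 0.0546]
ee_rot: [3.142, 0.001, 0.049]
ft_force: [-2.9, -0.2, -0.7]
grip_width: 0.0231
gripper_force: 49.7
```

Call:
servo_tool(targets=[{"slide": [0.8, 0.04, 0], "yaw": 0, "gripper": 0}, {"slide": [0.6, 0.03, 0], "yaw": 0, "gripper": 0}, {"slide": [0.5, 0.02, 0], "yaw": 0, "gripper": 0}, {"slide": [0.2, 0.01, 0], "yaw": 0, "gripper": 0}, {"slide": [0, 0, 0], "yaw": 0, "gripper": 0}])

```text
time_s: 6.85
tcp_pos: [0.5603, 0.1822, 0.0535]
ee_rot: [-3.141, 0.005, 0.049]
ft_force: [-6.7, 0.7, 0.1]
grip_width: 0.0232
gripper_force: 49.8
```

```bash
python3 rodm.py p2
```

```text
tcp [0.5603 0.1822 0.0535] yaw 0.0492 dock [[-0.0447  0.1735]]
top 12 [219.3 126.9] [0.7877 0.1513 0.0625] dock [0.181  0.1317]
top 4 [305.5 163. ] [ 0.6779 -0.0987  0.0625] dock [ 0.0592 -0.1127]
top 4 [270.5 165. ] [0.6732 0.0019 0.0625] dock [ 0.0594 -0.012 ]
top 4 [287.5 164. ] [ 0.6756 -0.047   0.0625] dock [ 0.0594 -0.061 ]
top 5 [237. 167.] [0.6684 0.0986 0.0625] dock [0.0592 0.0848]
top 6 [254.5 166. ] [0.6708 0.048  0.0625] dock [0.0592 0.0342]
top 4 [220.5 168. ] [0.666  0.1464 0.0625] dock [0.0591 0.1327]
side 35 [329.6 168.9] [0.7919 0.1575 0.0625] dock [0.1854 0.1378]
side 12 [329.2 177.2] [0.7639 0.1065 0.0625] dock [0.155  0.0882]
side 53 [385.6 235.7] [ 0.7437 -0.2342  0.0625] dock [ 0.1185 -0.2512]
```

View pics/p2_top.png

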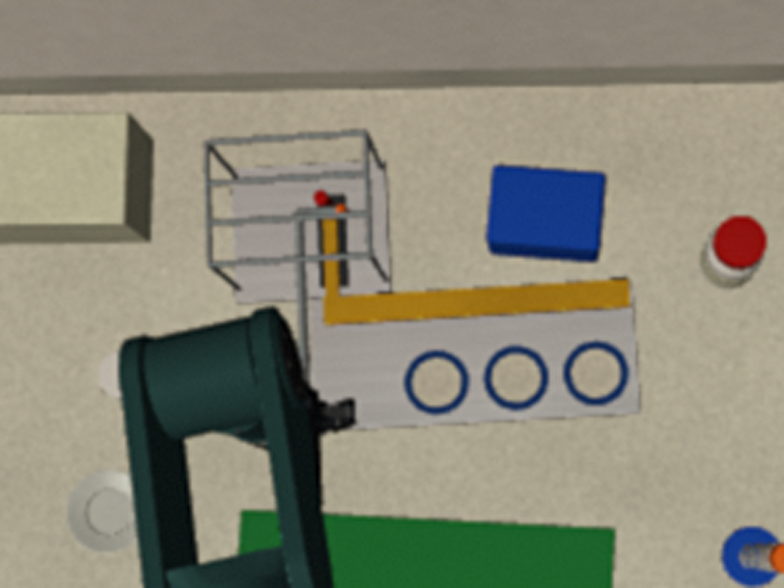

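Call:
servo_tool(targets=[{"slide": [0.2, 0.01, 0], "yaw": 0, "gripper": 0}, {"slide": [0.2, 0.01, 0], "yaw": 0, "gripper": 0}, {"slide": [0, 0, 0], "yaw": 0, "gripper": 0}])

```text
time_s: 7.32
tcp_pos: [0.5605, 0.1825, 0.052]
ee_rot: [-3.141, 0.014, 0.05]
ft_force: [-13.6, 2.1, 1.3]
grip_width: 0.0231
gripper_force: 49.9
```

Call:
servo_tool(targets=[{"slide": [-3, -0.15, 0], "yaw": 0, "gripper": 0}, {"slide": [-5, -0.24, 0], "yaw": 0, "gripper": 0}, {"slide": [-5, -0.24, 0], "yaw": 0, "gripper": 0}, {"slide": [0, 0, 0], "yaw": 0, "gripper": 0}])

```text
time_s: 7.82
tcp_pos: [0.4321, 0.1752, 0.0527]
ee_rot: [3.141, 0.004, 0.05]
ft_force: [0.5, 0.2, -1.5]
grip_width: 0.023
gripper_force: 49.5
```

Call:
servo_tool(targets=[{"slide": [-2.5, 0, 2.5], "yaw": 0, "gripper": 0}, {"slide": [-2.4, 0, 2.5], "yaw": 8.5, "gripper": 0}, {"slide": [0, -2.1, 0], "yaw": 8.5, "gripper": 0}, {"slide": [0, -2.1, 0], "yaw": 8.5, "gripper": 0}, {"slide": [0, -2.1, 0], "yaw": 8.5, "gripper": 0}])

```text
time_s: 8.45
tcp_pos: [0.3889, 0.1121, 0.1053]
ee_rot: [3.14, -0.003, 0.647]
ft_force: [-0.2, -0.3, -0.8]
grip_width: 0.0234
gripper_force: 49.6
```

Call:
servo_tool(targets=[{"slide": [0, -2.1, 0], "yaw": 8.5, "gripper": 0}, {"slide": [0, -2.1, 0], "yaw": 8.5, "gripper": 0}, {"slide": [0, -2, 0], "yaw": 8.5, "gripper": 0}, {"slide": [0, -2, 0], "yaw": 8.5, "gripper": 0}, {"slide": [0, -2, 0], "yaw": 8.5, "gripper": 0}])

```text
time_s: 9.07
tcp_pos: [0.3889, 0.0095, 0.1052]
ee_rot: [3.139, 0.0, 1.388]
ft_force: [-0.1, -0.5, -0.7]
grip_width: 0.023
gripper_force: 49.6
```

Call:
servo_tool(targets=[{"slide": [0, 0, 0], "yaw": 8.5, "gripper": 0}, {"slide": [0, 0, -3], "yaw": 0, "gripper": 0}, {"slide": [0, 0, -3], "yaw": 0, "gripper": 0}, {"slide": [0, 0, 0], "yaw": 0, "gripper": 0}])

```text
time_s: 9.57
tcp_pos: [0.3863, 0.0106, 0.0427]
ee_rot: [-3.138, -0.0, 1.532]
ft_force: [0.1, 0.1, -2.3]
grip_width: 0.0231
gripper_force: 49.5
```

Call:
servo_tool(targets=[{"slide": [0, 0, -2.4], "yaw": 0, "gripper": 0}, {"slide": [0, 0, -1.2], "yaw": 0, "gripper": 0}, {"slide": [0, 0, 0], "yaw": 0, "gripper": 0}, {"slide": [0, 0, 0], "yaw": 0, "gripper": 0.7}, {"slide": [0, 0, 0], "yaw": 0, "gripper": 0.7}])

```text
time_s: 10.2
tcp_pos: [0.3885, 0.0106, 0.0096]
ee_rot: [3.139, 0.0, 1.532]
ft_force: [-0.6, 0.2, -0.1]
grip_width: 0.0582
gripper_force: 0.0
```

Call:
servo_tool(targets=[{"slide": [0, 0, 0], "yaw": 0, "gripper": 0.7}, {"slide": [0, 0, 5], "yaw": 0, "gripper": 1}, {"slide": [0, 0, 6], "yaw": 0, "gripper": 1}, {"slide": [0, 0, 6], "yaw": 0, "gripper": 1}, {"slide": [0, 0, 6], "yaw": 0, "gripper": 1}])

```text
time_s: 10.82
tcp_pos: [0.387, 0.0108, 0.2407]
ee_rot: [3.14, 0.0, 1.532]
ft_force: [1.4, -0.3, 1.0]
grip_width: 0.0855
gripper_force: 0.0
```

Call:
servo_tool(targets=[{"slide": [0.8, -5.6, 0], "yaw": 0, "gripper": 1}, {"slide": [0.8, -5.6, 0], "yaw": 0, "gripper": 1}, {"slide": [0.8, -5.6, 0], "yaw": 0, "gripper": 1}, {"slide": [0.8, -5.6, 0], "yaw": 0, "gripper": 1}, {"slide": [0.7, -4.4, 0], "yaw": 0, "gripper": 1}])

```text
time_s: 11.45
tcp_pos: [0.4262, -0.2595, 0.2385]
ee_rot: [3.141, 0.0, 1.531]
ft_force: [0.4, 0.6, 0.6]
grip_width: 0.0852
gripper_force: 0.0
```

Run:
```python
from h import *
st=telemetry.read_state();print(np.round(st["tcp_pos"],4),np.round(st["ee_rot"],3))
im=eyes.read_camera("side");np.save("side.npy",im)
H=hsv(im).astype(int);m=(H[...,0]<=18)&(H[...,0]>=2)&(H[...,1]>120)&(H[...,2]>70)
for a,c,b,l in blobs(m,60): print(b,fitdisc("side",np.array([b[0]+(b[2]-1)/2,b[1]+(b[3]-1)/2]),.014,.165,.19).round(4))
cv2.imwrite("pics/s3.png",cv2.resize(im[:,:,::-1],(800,600),interpolation=cv2.INTER_CUBIC))
```

```text
[ 0.4262 -0.2595  0.2385] [3.141 0.    1.531]
[266, 227, 13, 16] [ 0.4252 -0.2788]
[342, 252, 15, 19] [ 0.5264 -0.4214]
[387, 281, 17, 21] [ 0.557  -0.5292]
[237, 315, 15, 13] [ 0.2906 -0.4953]
```

View pics/s3.png

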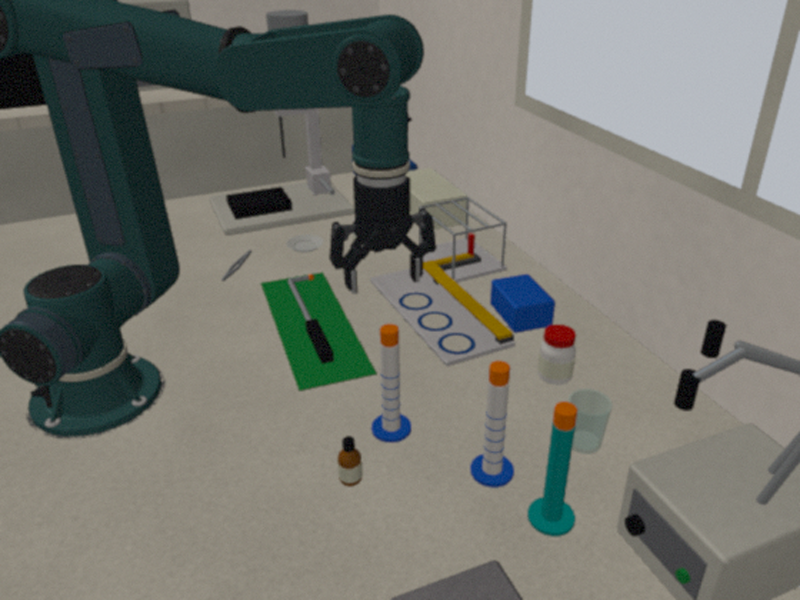

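The side view shows the rod lying on the mat, the clamp open, and the cylinders unmoved. I'm going for cylinder A.

Call:
servo_tool(targets=[{"slide": [-0.1, -1.8, 0], "yaw": 0, "gripper": 1}, {"slide": [0, 0, -3], "yaw": 0, "gripper": 1}, {"slide": [0, 0, -4], "yaw": 0, "gripper": 1}, {"slide": [0, 0, -3.8], "yaw": 0, "gripper": 1}, {"slide": [0, 0, 0], "yaw": 0, "gripper": 1}])

```text
time_s: 12.12
tcp_pos: [0.4233, -0.2732, 0.1271]
ee_rot: [-3.136, -0.005, 1.533]
ft_force: [-0.1, -0.2, -0.3]
grip_width: 0.0856
gripper_force: 0.0
```

Call:
servo_tool(newtons=40, targets=[{"slide": [0, 0, 0], "yaw": 0, "gripper": 0.45}, {"slide": [0, 0, 0], "yaw": 0, "gripper": 0.4}, {"slide": [0, 0, 0], "yaw": 0, "gripper": 0.35}, {"slide": [0, 0, 0], "yaw": 0, "gripper": 0.2}, {"slide": [0, 0, 0], "yaw": 0, "gripper": 0}])

```text
time_s: 12.75
tcp_pos: [0.4261, -0.2759, 0.132]
ee_rot: [3.139, 0.002, 1.532]
ft_force: [1.2, 1.4, 6.6]
grip_width: 0.0272
gripper_force: 40.1
```

Call:
servo_tool(targets=[{"slide": [0, 0, 0], "yaw": 0, "gripper": 0}, {"slide": [0, 0, 1], "yaw": 0, "gripper": 0}, {"slide": [0, 0, 2], "yaw": 0, "gripper": 0}, {"slide": [0, 0, 3], "yaw": 0, "gripper": 0}, {"slide": [0, 0, 0], "yaw": 0, "gripper": 0}])

```text
time_s: 13.38
tcp_pos: [0.4263, -0.2761, 0.1926]
ee_rot: [3.138, 0.003, 1.532]
ft_force: [-0.2, 0.1, -2.8]
grip_width: 0.0269
gripper_force: 39.9
```

Call:
servo_tool(targets=[{"slide": [2, 3, 0], "yaw": 0, "gripper": 0}, {"slide": [3, 4, 0], "yaw": 0, "gripper": 0}, {"slide": [3, 4, 0], "yaw": 0, "gripper": 0}, {"slide": [3, 4, 0], "yaw": 0, "gripper": 0}, {"slide": [3, 4, 0], "yaw": 0, "gripper": 0}])

```text
time_s: 14.0
tcp_pos: [0.5651, -0.0837, 0.1879]
ee_rot: [-3.138, -0.001, 1.532]
ft_force: [0.3, -1.1, -2.4]
grip_width: 0.0271
gripper_force: 39.8
```

Call:
servo_tool(targets=[{"slide": [3, 3.5, 0], "yaw": 0, "gripper": 0}, {"slide": [1.9, 2.3, 0], "yaw": 0, "gripper": 0}, {"slide": [0, 0, -2.5], "yaw": 0, "gripper": 0}, {"slide": [0, 0, 0], "yaw": 0, "gripper": 0}, {"slide": [0, 0, 0], "yaw": 0, "gripper": 0}])

```text
time_s: 14.62
tcp_pos: [0.6138, -0.0275, 0.1646]
ee_rot: [-3.14, -0.0, 1.532]
ft_force: [-0.3, -0.2, -2.2]
grip_width: 0.0269
gripper_force: 39.9
```

```bash
cat > cylm.py <<'E'
from h import *
import sys
st=telemetry.read_state();p=st["tcp_pos"];zb=float(sys.argv[1]) if len(sys.argv)>1 else p[2]-.132
print(np.round(p,4),np.round(st["ee_rot"],3),"zb",round(zb,4))
for n in("top","side"):
    im=eyes.read_camera(n);np.save(n+".npy",im);H=hsv(im).astype(int);m=(H[...,0]>=100)&(H[...,0]<=125)&(H[...,1]>90)&(H[...,2]>40)
    q=proj(n,[p[0],p[1],zb])[0]
    for a,c,b,l in blobs(m,25):
        cc=np.array([b[0]+(b[2]-1)/2,b[1]+(b[3]-1)/2])
        if np.hypot(*(cc-q))<60: print(n,"blue",a,b,fitdisc(n,cc,.032,zb,zb+.008).round(4))
    cr=im[max(int(q[1])-105,0):int(q[1])+60,max(int(q[0])-110,0):int(q[0])+110]
    if len(sys.argv)>2: cv2.imwrite(f"pics/{sys.argv[2]}_{n}.png",cv2.resize(cr[:,:,::-1],None,fx=3.5,fy=3.5,interpolation=cv2.INTER_CUBIC))
E
python3 cylm.py $(python3 -c "from cell import telemetry as t;print(t.read_state()['tcp_pos'][2]-.132)") c1
```

```text
[ 0.6138 -0.0275  0.1646] [-3.14  -0.     1.532] zb 0.0326
top blue 743 [273, 112, 41, 34] [ 0.7877 -0.0635]
top blue 132 [298, 175, 24, 22] [ 0.6165 -0.1103]
top blue 90 [245, 179, 20, 22] [0.6062 0.0504]
top blue 93 [282, 180, 8, 19] [ 0.6068 -0.0403]
side blue 208 [291, 211, 25, 20] [ 0.6036 -0.0501]
side blue 66 [307, 234, 25, 14] [ 0.6007 -0.1532]
```

View pics/c1_side.png

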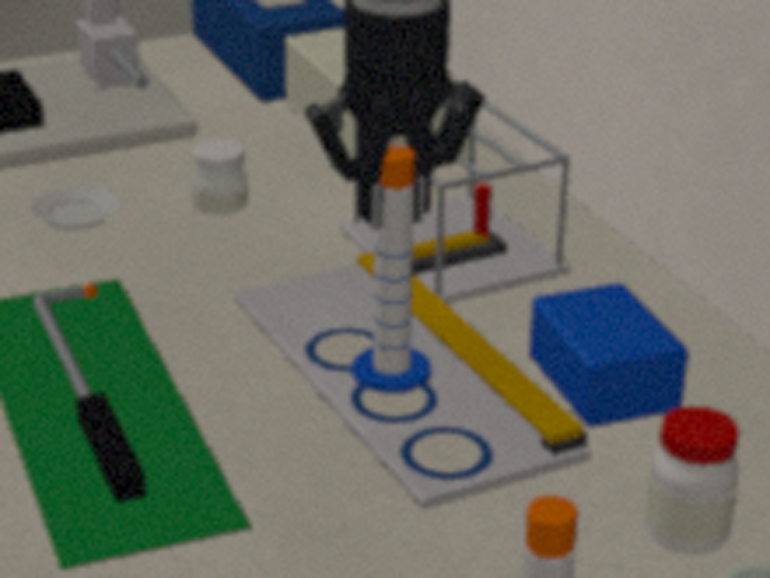

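The cylinder hangs upright above the middle ring: foot at (390,368), ring at (394,400). Lowering.

Call:
servo_tool(targets=[{"slide": [0.2, 0, -1], "yaw": 0, "gripper": 0}, {"slide": [0, 0, -0.8], "yaw": 0, "gripper": 0}, {"slide": [0, 0, -0.3], "yaw": 0, "gripper": 0}, {"slide": [0, 0, 0], "yaw": 0, "gripper": 0}])

```text
time_s: 15.22
tcp_pos: [0.616, -0.0273, 0.1437]
ee_rot: [-3.141, -0.0, 1.532]
ft_force: [0.1, -0.6, -1.8]
grip_width: 0.0271
gripper_force: 40.1
```

Call:
servo_tool(targets=[{"slide": [0, -0.1, -0.1], "yaw": 0, "gripper": 0}, {"slide": [0, 0, -0.1], "yaw": 0, "gripper": 0}, {"slide": [0, 0, 0], "yaw": 0, "gripper": 0}])

```text
time_s: 15.6
tcp_pos: [0.6163, -0.0283, 0.1424]
ee_rot: [3.141, 0.0, 1.532]
ft_force: [0.1, 0.1, -2.6]
grip_width: 0.0272
gripper_force: 40.1
```

Call:
servo_tool(targets=[{"slide": [0, 0, -0.1], "yaw": 0, "gripper": 0}, {"slide": [0, 0, 0], "yaw": 0, "gripper": 0}])

```text
time_s: 15.85
tcp_pos: [0.6165, -0.0282, 0.1421]
ee_rot: [3.141, 0.0, 1.532]
ft_force: [-0.0, 0.5, 0.0]
grip_width: 0.0269
gripper_force: 40.4
```

Call:
servo_tool(targets=[{"slide": [0, 0, 0], "yaw": 0, "gripper": 0.4}, {"slide": [0, 0, 0], "yaw": 0, "gripper": 0.45}, {"slide": [0, 0, 0], "yaw": 0, "gripper": 0.7}, {"slide": [0, 0, 0], "yaw": 0, "gripper": 1}, {"slide": [0, 0, 0], "yaw": 0, "gripper": 1}])

```text
time_s: 16.48
tcp_pos: [0.6163, -0.0283, 0.1413]
ee_rot: [3.142, 0.0, 1.532]
ft_force: [0.2, 0.0, -0.3]
grip_width: 0.0851
gripper_force: 0.0
```

Call:
servo_tool(targets=[{"slide": [0, 0, 3], "yaw": 0, "gripper": 1}, {"slide": [0, 0, 4], "yaw": 0, "gripper": 1}, {"slide": [0, 0, 4], "yaw": 0, "gripper": 1}, {"slide": [-1, -5, 0], "yaw": 0, "gripper": 1}, {"slide": [-1, -6, 0], "yaw": 0, "gripper": 1}])

```text
time_s: 17.1
tcp_pos: [0.5966, -0.1384, 0.2526]
ee_rot: [3.139, 0.001, 1.535]
ft_force: [0.8, -0.8, -0.2]
grip_width: 0.0853
gripper_force: 0.0
```

Call:
servo_tool(targets=[{"slide": [-1, -6, 0], "yaw": 0, "gripper": 1}, {"slide": [-1.5, -6, 0], "yaw": 0, "gripper": 1}, {"slide": [-1.5, -6, 0], "yaw": 0, "gripper": 1}, {"slide": [-1.5, -6, 0], "yaw": 0, "gripper": 1}, {"slide": [0, 0, 0], "yaw": 0, "gripper": 1}])

```text
time_s: 17.73
tcp_pos: [0.5391, -0.3828, 0.2501]
ee_rot: [-3.14, 0.0, 1.525]
ft_force: [0.7, -0.3, 0.2]
grip_width: 0.0856
gripper_force: 0.0
```

Run:
```python
from h import *
st=telemetry.read_state();print(np.round(st["tcp_pos"],4),np.round(st["ee_rot"],3))
for n in("top","side"):
    im=eyes.read_camera(n);H=hsv(im).astype(int)
    m=(H[...,0]<=18)&(H[...,0]>=2)&(H[...,1]>120)&(H[...,2]>70)
    for a,c,b,l in blobs(m,60):
        cc=np.array([b[0]+(b[2]-1)/2,b[1]+(b[3]-1)/2]);print(n,b,"bench",fitdisc(n,cc,.014,.165,.19).round(4),"dock",fitdisc(n,cc,.014,.175,.2).round(4))
    m=(H[...,0]>=100)&(H[...,0]<=125)&(H[...,1]>90)&(H[...,2]>40)
    for a,c,b,l in blobs(m,60):
        cc=np.array([b[0]+(b[2]-1)/2,b[1]+(b[3]-1)/2]);
        if b[2]<40: print(n,"blue",a,b,"dock",fitdisc(n,cc,.032,.01,.018).round(4))
```

```text
[ 0.5391 -0.3828  0.2501] [-3.14   0.     1.525]
top [274, 171, 11, 12] bench [ 0.6186 -0.027 ] dock [ 0.6168 -0.0273]
top blue 124 [300, 175, 22, 22] dock [ 0.62   -0.1142]
top blue 118 [243, 178, 22, 23] dock [0.611  0.0556]
top blue 268 [271, 178, 22, 21] dock [ 0.6133 -0.0279]
top blue 129 [404, 207, 17, 17] dock [ 0.5301 -0.4095]
side [301, 161, 10, 12] bench [ 0.6263 -0.0124] dock [ 0.6174 -0.0312]
side [342, 253, 15, 17] bench [ 0.5264 -0.4214] dock [ 0.5192 -0.4329]
side [387, 281, 17, 20] bench [ 0.5577 -0.5281] dock [ 0.55   -0.5376]
side [237, 315, 15, 13] bench [ 0.2906 -0.4953] dock [ 0.2876 -0.5055]
side blue 190 [293, 218, 23, 13] dock [ 0.6139 -0.0352]
side blue 371 [330, 318, 30, 23] dock [ 0.5212 -0.4315]
```

Cylinder A stands on place1 within about 2 mm. Next is cylinder B.

Call:
servo_tool(targets=[{"slide": [-1.3, -3.8, 0], "yaw": 0, "gripper": 1}, {"slide": [0, 0, -4], "yaw": 0, "gripper": 1}, {"slide": [0, 0, -4], "yaw": 0, "gripper": 1}, {"slide": [0, 0, -3.8], "yaw": 0, "gripper": 1}, {"slide": [0, 0, 0], "yaw": 0, "gripper": 1}])

```text
time_s: 18.45
tcp_pos: [0.5274, -0.4127, 0.129]
ee_rot: [-3.135, -0.006, 1.535]
ft_force: [-0.5, -0.8, 0.7]
grip_width: 0.0856
gripper_force: 0.0
```

Call:
servo_tool(newtons=40, targets=[{"slide": [0, 0, 0], "yaw": 0, "gripper": 0.45}, {"slide": [0, 0, 0], "yaw": 0, "gripper": 0.4}, {"slide": [0, 0, 0], "yaw": 0, "gripper": 0.35}, {"slide": [0, 0, 0], "yaw": 0, "gripper": 0.2}, {"slide": [0, 0, 0], "yaw": 0, "gripper": 0}])

```text
time_s: 19.08
tcp_pos: [0.5282, -0.4169, 0.1354]
ee_rot: [3.14, 0.002, 1.532]
ft_force: [-2.8, 1.2, 6.3]
grip_width: 0.0273
gripper_force: 39.5
```

Call:
servo_tool(targets=[{"slide": [0, 0, 0], "yaw": 0, "gripper": 0}, {"slide": [0, 0, 1], "yaw": 0, "gripper": 0}, {"slide": [0, 0, 2], "yaw": 0, "gripper": 0}, {"slide": [0, 0, 3], "yaw": 0, "gripper": 0}, {"slide": [0, 0, 0], "yaw": 0, "gripper": 0}])

```text
time_s: 19.7
tcp_pos: [0.5299, -0.4175, 0.1981]
ee_rot: [3.135, 0.005, 1.532]
ft_force: [-0.3, -0.6, -1.1]
grip_width: 0.0272
gripper_force: 39.7
```

Call:
servo_tool(targets=[{"slide": [1, 3, 0], "yaw": 0, "gripper": 0}, {"slide": [1.5, 5, 0], "yaw": 0, "gripper": 0}, {"slide": [1.5, 5, 0], "yaw": 0, "gripper": 0}, {"slide": [1.5, 5, 0], "yaw": 0, "gripper": 0}, {"slide": [1.5, 5, 0], "yaw": 0, "gripper": 0}])

```text
time_s: 20.32
tcp_pos: [0.5982, -0.1844, 0.192]
ee_rot: [-3.14, -0.001, 1.532]
ft_force: [1.2, 1.1, -2.5]
grip_width: 0.0273
gripper_force: 39.6
```

Call:
servo_tool(targets=[{"slide": [1.5, 5, 0], "yaw": 0, "gripper": 0}, {"slide": [0.5, 2.7, 0], "yaw": 0, "gripper": 0}, {"slide": [0, 0, -2], "yaw": 0, "gripper": 0}, {"slide": [0, 0, -1.5], "yaw": 0, "gripper": 0}, {"slide": [0, 0, 0], "yaw": 0, "gripper": 0}])

```text
time_s: 20.95
tcp_pos: [0.6167, -0.1092, 0.1553]
ee_rot: [-3.136, -0.001, 1.532]
ft_force: [-0.2, 0.8, -2.7]
grip_width: 0.027
gripper_force: 39.6
```

```bash
python3 cylm.py $(python3 -c "from cell import telemetry as t;print(t.read_state()['tcp_pos'][2]-.1354)")
```

```text
[ 0.6167 -0.1092  0.1553] [-3.136e+00 -1.000e-03  1.532e+00] zb 0.0199
top blue 117 [243, 179, 22, 22] [0.6081 0.0546]
top blue 150 [282, 178, 11, 21] [ 0.6117 -0.0445]
top blue 25 [271, 180, 4, 11] [ 0.621  -0.0017]
top blue 95 [299, 180, 8, 17] [ 0.6112 -0.0901]
top blue 63 [315, 183, 7, 13] [ 0.6079 -0.1357]
side blue 1324 [344, 192, 44, 40] [ 0.7956 -0.0586]
side blue 408 [293, 218, 39, 30] [ 0.609  -0.0957]
```

Call:
servo_tool(targets=[{"slide": [0.2, -0.1, -0.4], "yaw": 0, "gripper": 0}, {"slide": [0, 0, -0.4], "yaw": 0, "gripper": 0}, {"slide": [0, 0, -0.1], "yaw": 0, "gripper": 0}, {"slide": [0, 0, 0], "yaw": 0, "gripper": 0}])

```text
time_s: 21.55
tcp_pos: [0.6202, -0.1103, 0.1492]
ee_rot: [-3.141, -0.0, 1.532]
ft_force: [0.7, 0.4, -2.3]
grip_width: 0.0272
gripper_force: 39.6
```

Call:
servo_tool(targets=[{"slide": [0, 0, -0.1], "yaw": 0, "gripper": 0}, {"slide": [0, 0, 0], "yaw": 0, "gripper": 0}, {"slide": [0, 0, 0], "yaw": 0, "gripper": 0}])

```text
time_s: 21.92
tcp_pos: [0.6203, -0.1102, 0.1484]
ee_rot: [3.141, 0.0, 1.532]
ft_force: [0.1, 0.1, -2.4]
grip_width: 0.0268
gripper_force: 39.6
```

Call:
servo_tool(targets=[{"slide": [-0.1, 0, -0.2], "yaw": 0, "gripper": 0}, {"slide": [0, 0, 0], "yaw": 0, "gripper": 0}, {"slide": [0, 0, 0], "yaw": 0, "gripper": 0}])

```text
time_s: 22.3
tcp_pos: [0.6192, -0.1102, 0.1463]
ee_rot: [3.142, -0.0, 1.532]
ft_force: [-0.6, 0.2, -1.5]
grip_width: 0.0269
gripper_force: 39.6
```

Call:
servo_tool(targets=[{"slide": [0, 0, -0.1], "yaw": 0, "gripper": 0}, {"slide": [0, 0, 0], "yaw": 0, "gripper": 0}, {"slide": [0, 0, 0], "yaw": 0, "gripper": 0}])

```text
time_s: 22.68
tcp_pos: [0.6194, -0.1103, 0.1454]
ee_rot: [3.141, 0.0, 1.532]
ft_force: [0.9, 0.1, -1.7]
grip_width: 0.0273
gripper_force: 39.8
```

Call:
servo_tool(targets=[{"slide": [0, 0, -0.1], "yaw": 0, "gripper": 0}, {"slide": [0, 0, 0], "yaw": 0, "gripper": 0}, {"slide": [0, 0, 0], "yaw": 0, "gripper": 0}])

```text
time_s: 23.05
tcp_pos: [0.6194, -0.1103, 0.1454]
ee_rot: [3.14, 0.0, 1.532]
ft_force: [-1.1, 1.0, 4.1]
grip_width: 0.0275
gripper_force: 40.3
```

Call:
servo_tool(targets=[{"slide": [0, 0, 0], "yaw": 0, "gripper": 0.4}, {"slide": [0, 0, 0], "yaw": 0, "gripper": 0.45}, {"slide": [0, 0, 0], "yaw": 0, "gripper": 0.7}, {"slide": [0, 0, 0], "yaw": 0, "gripper": 1}, {"slide": [0, 0, 0], "yaw": 0, "gripper": 1}])

```text
time_s: 23.68
tcp_pos: [0.6193, -0.1103, 0.1442]
ee_rot: [-3.142, -0.0, 1.532]
ft_force: [0.5, -0.6, -0.0]
grip_width: 0.0851
gripper_force: 0.0
```

Call:
servo_tool(targets=[{"slide": [0, 0, 3], "yaw": 0, "gripper": 1}, {"slide": [0, 0, 4], "yaw": 0, "gripper": 1}, {"slide": [0, 0, 4], "yaw": 0, "gripper": 1}, {"slide": [-6, 0, 0], "yaw": 0, "gripper": 1}, {"slide": [-6, 0, 0], "yaw": 0, "gripper": 1}])

```text
time_s: 24.3
tcp_pos: [0.4987, -0.1105, 0.2547]
ee_rot: [3.141, 0.001, 1.533]
ft_force: [-0.1, -0.2, 0.7]
grip_width: 0.0853
gripper_force: 0.0
```

Call:
servo_tool(targets=[{"slide": [-3, -6, 0], "yaw": 0, "gripper": 1}, {"slide": [0, -6, 0], "yaw": 0, "gripper": 1}, {"slide": [0, -5, 0], "yaw": 0, "gripper": 1}, {"slide": [0, 0, 0], "yaw": 0, "gripper": 1}])

```text
time_s: 24.8
tcp_pos: [0.4705, -0.2793, 0.2536]
ee_rot: [-3.141, 0.0, 1.527]
ft_force: [1.4, 0.7, 0.0]
grip_width: 0.0853
gripper_force: 0.0
```

```bash
cat > chk.py <<'E'
from h import *
import sys
st=telemetry.read_state();print(np.round(st["tcp_pos"],4),np.round(st["ee_rot"],3))
for n in("top","side"):
    im=eyes.read_camera(n);H=hsv(im).astype(int)
    m=(H[...,0]<=18)&(H[...,0]>=2)&(H[...,1]>120)&(H[...,2]>70)
    for a,c,b,l in blobs(m,40):
        cc=np.array([b[0]+(b[2]-1)/2,b[1]+(b[3]-1)/2]);print(n,b,"stopper@dock",fitdisc(n,cc,.014,.175,.2).round(4))
    m=(H[...,0]>=100)&(H[...,0]<=125)&(H[...,1]>90)&(H[...,2]>40)
    for a,c,b,l in blobs(m,60):
        cc=np.array([b[0]+(b[2]-1)/2,b[1]+(b[3]-1)/2]);
        if b[2]<40: print(n,"foot@dock",a,b,fitdisc(n,cc,.032,.01,.018).round(4))
    for a,c,b,l in blobs(masks(im)["dark"],60):
        r=cv2.minAreaRect(np.argwhere(l)[:,::-1].astype(np.float32))
        w=unproj(n,r[0],.020)[0,:2]
        if np.hypot(*(w-[.39,-.01]))<.08: print(n,"handle",a,w.round(4),unproj(n,cv2.boxPoints(r),.027)[:,:2].round(3).tolist())
    m=(H[...,0]<=18)&(H[...,0]>=2)&(H[...,1]>110)&(H[...,2]>70)
    for a,c,b,l in blobs(m,4):
        w=unproj(n,c,.015)[0,:2]
        if np.hypot(*(w-[.43,.23]))<.08: print(n,"ball",a,w.round(4))
    if len(sys.argv)>1: cv2.imwrite(f"pics/{sys.argv[1]}_{n}.png",cv2.resize(im[:,:,::-1],(800,600),interpolation=cv2.INTER_CUBIC))
E
python3 chk.py k1
```

```text
[ 0.4705 -0.2793  0.2536] [-3.141  0.     1.527]
top [274, 171, 11, 12] stopper@dock [ 0.6168 -0.0273]
top [307, 170, 11, 12] stopper@dock [ 0.6186 -0.1113]
top [470, 193, 15, 12] stopper@dock [ 0.5564 -0.5215]
top [391, 282, 8, 9] stopper@dock [ 0.3416 -0.3103]
top foot@dock 257 [299, 176, 23, 22] [ 0.617  -0.1126]
top foot@dock 116 [243, 179, 22, 22] [0.6095 0.0556]
top foot@dock 269 [271, 178, 22, 21] [ 0.6133 -0.0279]
top handle 319 [ 0.387  -0.0112] [[0.378, 0.047], [0.401, 0.046], [0.396, -0.07], [0.374, -0.069]]
top ball 14 [0.4405 0.2327]
side [300, 163, 11, 10] stopper@dock [ 0.6137 -0.0361]
side [319, 174, 13, 13] stopper@dock [ 0.6289 -0.1199]
side [387, 281, 17, 21] stopper@dock [ 0.5492 -0.5388]
side [237, 315, 15, 13] stopper@dock [ 0.2876 -0.5055]
side foot@dock 718 [247, 98, 28, 41] [0.7998 0.8078]
side foot@dock 174 [293, 218, 21, 13] [ 0.6114 -0.0341]
side foot@dock 223 [307, 232, 25, 16] [ 0.6181 -0.1198]
side handle 297 [ 0.3853 -0.024 ] [[0.371, 0.035], [0.399, 0.047], [0.394, -0.098], [0.368, -0.107]]
side ball 12 [0.4406 0.2286]
```

View pics/k1_top.png

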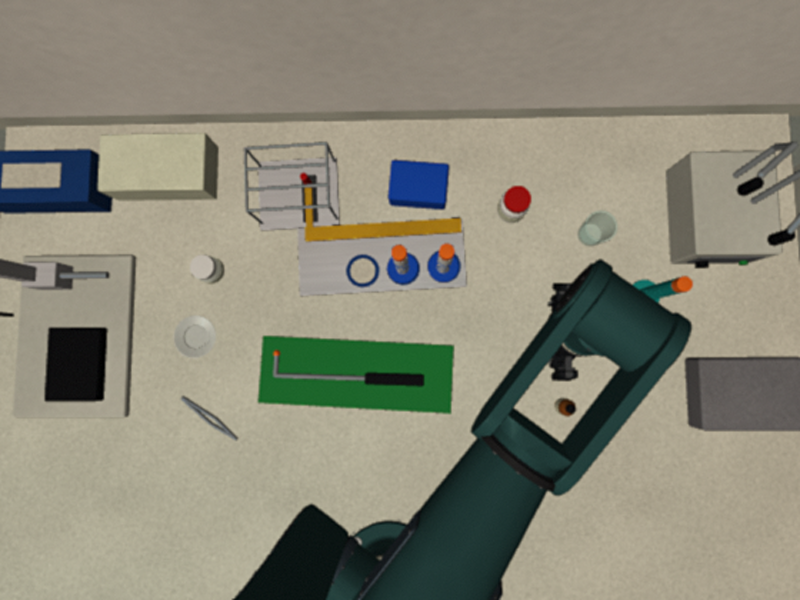

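Both cylinders stand in their rings (402,267) and (444,265), the clamp is open, and the rod is still on the mat. Back to the rod.

Call:
servo_tool(targets=[{"slide": [-1.6, 5.8, 0], "yaw": 0.4, "gripper": 1}, {"slide": [-1.6, 5.8, 0], "yaw": 0, "gripper": 1}, {"slide": [-1.7, 5.8, 0], "yaw": 0, "gripper": 1}, {"slide": [-1.7, 5.8, 0], "yaw": 0, "gripper": 1}, {"slide": [-1.7, 5.8, 0], "yaw": 0, "gripper": 1}])

```text
time_s: 25.52
tcp_pos: [0.387, 0.0167, 0.2547]
ee_rot: [3.14, -0.001, 1.541]
ft_force: [1.3, 0.5, 0.5]
grip_width: 0.0855
gripper_force: 0.0
```

Call:
servo_tool(targets=[{"slide": [0, 0, -5], "yaw": 0, "gripper": 0.7}, {"slide": [0, 0, -5], "yaw": 0, "gripper": 0.7}, {"slide": [0, 0, 0], "yaw": 0, "gripper": 0.7}, {"slide": [0, 0, 0], "yaw": 0, "gripper": 0.7}])

```text
time_s: 26.02
tcp_pos: [0.3894, 0.0142, 0.1567]
ee_rot: [3.138, 0.0, 1.54]
ft_force: [0.4, 0.0, 0.5]
grip_width: 0.06
gripper_force: 0.0
```

```bash
python3 chk.py | grep -E "^\[|handle|ball"
```

```text
[0.3894 0.0142 0.1567] [3.138 0.    1.54 ]
top ball 14 [0.4405 0.2327]
side handle 302 [ 0.3853 -0.024 ] [[0.371, 0.035], [0.399, 0.047], [0.394, -0.098], [0.368, -0.107]]
side ball 12 [0.4406 0.2286]
```

Call:
servo_tool(targets=[{"slide": [0, -0.3, -5], "yaw": -0.4, "gripper": 0.7}, {"slide": [0, 0, -5], "yaw": 0, "gripper": 0.7}, {"slide": [0, 0, -3.5], "yaw": 0, "gripper": 0.7}, {"slide": [0, 0, -1.5], "yaw": 0, "gripper": 0.7}, {"slide": [0, 0, 0], "yaw": 0, "gripper": 0.7}])

```text
time_s: 26.75
tcp_pos: [0.3893, 0.0106, 0.0052]
ee_rot: [3.141, 0.0, 1.532]
ft_force: [-1.1, -0.4, -0.1]
grip_width: 0.0598
gripper_force: 0.0
```

Call:
servo_tool(newtons=60, targets=[{"slide": [0, 0, 0], "yaw": 0, "gripper": 0}, {"slide": [0, 0, 0], "yaw": 0, "gripper": 0}, {"slide": [0, 0, 0], "yaw": 0, "gripper": 0}, {"slide": [0, 0, 0], "yaw": 0, "gripper": 0}, {"slide": [0, 0, 0], "yaw": 0, "gripper": 0}])

```text
time_s: 27.38
tcp_pos: [0.39, 0.0106, 0.0062]
ee_rot: [3.138, 0.0, 1.532]
ft_force: [-1.0, 0.4, 7.2]
grip_width: 0.0229
gripper_force: 61.7
```

Call:
servo_tool(targets=[{"slide": [0, 0, 2], "yaw": 0, "gripper": 0}, {"slide": [0, 0, 4], "yaw": 0, "gripper": 0}, {"slide": [0, 0, 4], "yaw": 0, "gripper": 0}, {"slide": [0, 0, 0], "yaw": 0, "gripper": 0}])

```text
time_s: 27.88
tcp_pos: [0.3909, 0.0106, 0.108]
ee_rot: [3.133, 0.001, 1.532]
ft_force: [0.5, -0.9, -0.7]
grip_width: 0.0226
gripper_force: 60.8
```

Call:
servo_tool(targets=[{"slide": [0, 2.1, 0], "yaw": -8.5, "gripper": 0}, {"slide": [0, 2.1, 0], "yaw": -8.5, "gripper": 0}, {"slide": [0, 2.1, 0], "yaw": -8.5, "gripper": 0}, {"slide": [0, 2.1, 0], "yaw": -8.5, "gripper": 0}, {"slide": [0, 2.1, 0], "yaw": -8.5, "gripper": 0}])

```text
time_s: 28.5
tcp_pos: [0.3871, 0.1163, 0.1025]
ee_rot: [-3.14, 0.003, 0.785]
ft_force: [0.5, 0.4, -1.3]
grip_width: 0.0227
gripper_force: 60.6
```

Call:
servo_tool(targets=[{"slide": [0, 2.1, 0], "yaw": -8.5, "gripper": 0}, {"slide": [0, 2.1, 0], "yaw": -8.5, "gripper": 0}, {"slide": [0, 2.1, 0], "yaw": -8.5, "gripper": 0}, {"slide": [0, 2.1, 0], "yaw": -8.5, "gripper": 0}, {"slide": [0, 2, 0], "yaw": -8.5, "gripper": 0}])

```text
time_s: 29.12
tcp_pos: [0.3871, 0.2201, 0.1024]
ee_rot: [3.14, 0.003, 0.044]
ft_force: [0.3, 0.0, -1.4]
grip_width: 0.0227
gripper_force: 60.6
```

Call:
servo_tool(targets=[{"slide": [2.8, 0, -2.5], "yaw": 0, "gripper": 0}, {"slide": [2.8, 0, -2.5], "yaw": 0, "gripper": 0}, {"slide": [0, 0, 0], "yaw": 0, "gripper": 0}, {"slide": [0, 0, 0], "yaw": 0, "gripper": 0}])

```text
time_s: 29.62
tcp_pos: [0.4432, 0.2196, 0.0534]
ee_rot: [3.141, 0.003, 0.048]
ft_force: [0.1, 0.5, -1.4]
grip_width: 0.0225
gripper_force: 60.5
```

```bash
python3 rodm.py | grep -vE " [4-7] \["
```

```text
tcp [0.4432 0.2196 0.0534] yaw 0.0484 dock [[-0.1598  0.2165]]
top 17 [206.4 167.9] [0.6667 0.1874 0.0624] dock [0.0618 0.1736]
side 15 [329.9 166.4] [0.8013 0.1735 0.0624] dock [0.1956 0.1533]
side 13 [290.4 172.4] [0.6685 0.1845 0.0624] dock [0.0634 0.1706]
```

Call:
servo_tool(targets=[{"slide": [3, 0.44, 0], "yaw": 0, "gripper": 0}, {"slide": [4, 0.2, 0], "yaw": 0, "gripper": 0}, {"slide": [4, 0.19, 0], "yaw": 0, "gripper": 0}, {"slide": [4.2, 0.2, 0], "yaw": 0, "gripper": 0}, {"slide": [0, 0, 0], "yaw": 0, "gripper": 0}])

```text
time_s: 30.35
tcp_pos: [0.5987, 0.2301, 0.055]
ee_rot: [-3.141, -0.003, 0.048]
ft_force: [-0.7, -0.1, -1.5]
grip_width: 0.0226
gripper_force: 60.6
```

```bash
python3 rodm.py p4| grep -vE " [4-7] \["
```

```text
tcp [0.5987 0.2301 0.055 ] yaw 0.0476 dock [[-0.0041  0.2195]]
top 8 [203.4 114.2] [0.8261 0.1982 0.064 ] dock [0.2215 0.1768]
side 26 [330.8 164.4] [0.8091 0.1825 0.064 ] dock [0.2039 0.1618]
```

View pics/p4_top.png

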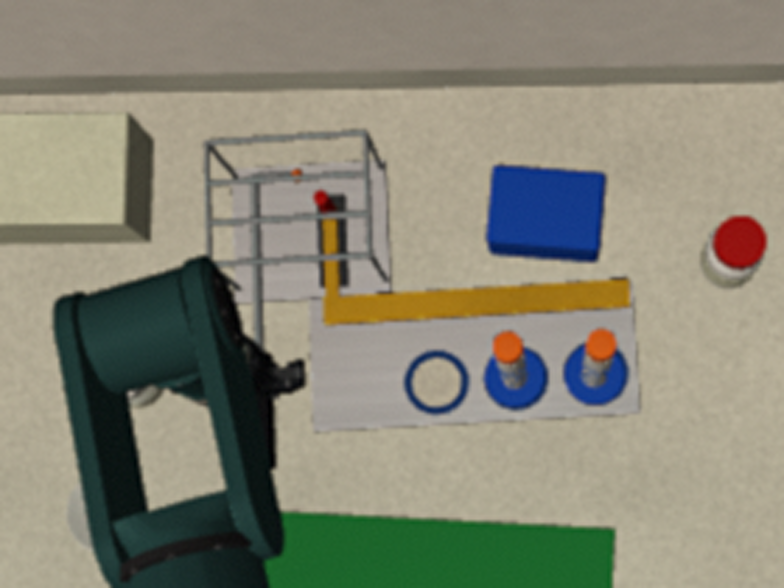

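Call:
servo_tool(targets=[{"slide": [0, -1.5, 0], "yaw": 0, "gripper": 0}, {"slide": [0.1, -1.5, 0], "yaw": 0, "gripper": 0}, {"slide": [0, -1.5, 0], "yaw": 0, "gripper": 0}, {"slide": [0, 0, 0], "yaw": 0, "gripper": 0}])

```text
time_s: 30.95
tcp_pos: [0.5973, 0.1834, 0.0546]
ee_rot: [3.141, -0.0, 0.046]
ft_force: [-0.1, 0.3, -1.5]
grip_width: 0.0226
gripper_force: 60.6
```

Call:
servo_tool(targets=[{"slide": [-1, -0.05, 0], "yaw": 0, "gripper": 0}, {"slide": [-1, -0.05, 0], "yaw": 0, "gripper": 0}, {"slide": [0, 0, 0], "yaw": 0, "gripper": 0}])

```text
time_s: 31.32
tcp_pos: [0.5762, 0.1846, 0.0544]
ee_rot: [-3.141, 0.001, 0.05]
ft_force: [1.4, -0.2, -0.8]
grip_width: 0.0228
gripper_force: 60.6
```

```bash
python3 rodm.py p5| grep -vE " [4-7] \["
```

```text
tcp [0.5762 0.1846 0.0544] yaw 0.0496 dock [[-0.0287  0.1752]]
top 19 [218.8 123. ] [0.7991 0.1527 0.0634] dock [0.1925 0.1326]
top 8 [214.6 132.5] [0.7709 0.1647 0.0634] dock [0.1648 0.1459]
side 12 [333.5 169.5] [0.8002 0.1471 0.0634] dock [0.1932 0.127 ]
side 29 [391.9 228.8] [ 0.7749 -0.215   0.0634] dock [ 0.1505 -0.2335]
side 16 [389.2 237.4] [ 0.7468 -0.2452  0.0634] dock [ 0.121  -0.2623]
```

View pics/p5_top.png

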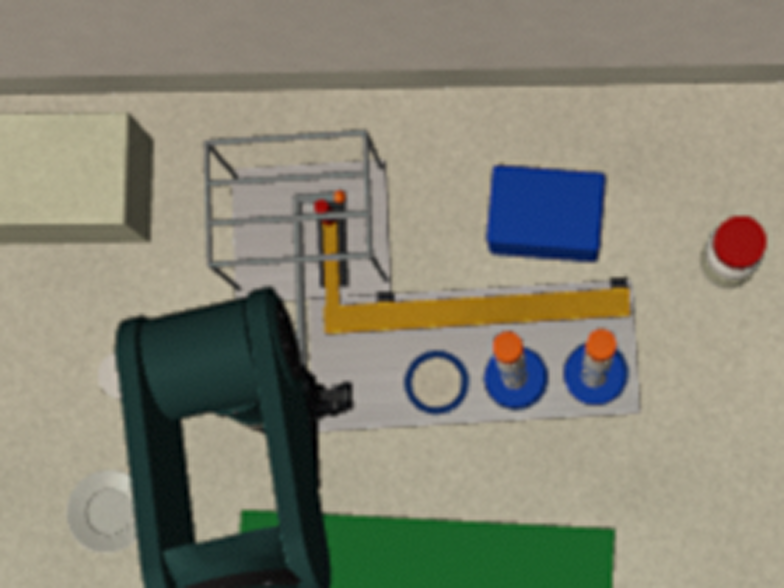

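The arm is hooked behind the post at (322,207), and the clamp has started forward. Drawing on slowly.

Call:
servo_tool(targets=[{"slide": [-0.7, -0.03, 0], "yaw": 0, "gripper": 0}, {"slide": [-0.7, -0.03, 0], "yaw": 0, "gripper": 0}, {"slide": [-0.7, -0.04, 0], "yaw": 0, "gripper": 0}, {"slide": [-0.6, -0.03, 0], "yaw": 0, "gripper": 0}, {"slide": [-0.5, -0.02, 0], "yaw": 0, "gripper": 0}])

```text
time_s: 32.05
tcp_pos: [0.545, 0.1827, 0.0545]
ee_rot: [-3.142, -0.0, 0.049]
ft_force: [1.7, -0.2, -0.7]
grip_width: 0.0225
gripper_force: 60.6
```

Call:
servo_tool(targets=[{"slide": [-0.3, -0.01, 0], "yaw": 0, "gripper": 0}, {"slide": [0, 0, 0], "yaw": 0, "gripper": 0}, {"slide": [0, 0, 0], "yaw": 0, "gripper": 0}])

```text
time_s: 32.42
tcp_pos: [0.5419, 0.1824, 0.0541]
ee_rot: [3.141, 0.001, 0.048]
ft_force: [-0.1, 0.0, -1.0]
grip_width: 0.0232
gripper_force: 60.6
```

```bash
python3 rodm.py p6| grep -E "tcp|top [0-9]{2}|side [0-9]{2}"; python3 chk.py | grep -E "top.*(stop|foot)"
```

```text
tcp [0.5419 0.1824 0.0541] yaw 0.0484 dock [[-0.0631  0.1747]]
top 20 [219.4 134.2] [0.7657 0.1506 0.0631] dock [0.159  0.1321]
top [274, 170, 11, 13] stopper@dock [ 0.6181 -0.0273]
top [307, 170, 12, 12] stopper@dock [ 0.6186 -0.1126]
top [470, 193, 15, 12] stopper@dock [ 0.5564 -0.5215]
top [391, 282, 8, 9] stopper@dock [ 0.3416 -0.3103]
top foot@dock 249 [299, 179, 23, 19] [ 0.6125 -0.1126]
top foot@dock 260 [271, 180, 22, 19] [ 0.6103 -0.0279]
top foot@dock 89 [243, 182, 22, 19] [0.605  0.0556]
```

View pics/p6_top.png

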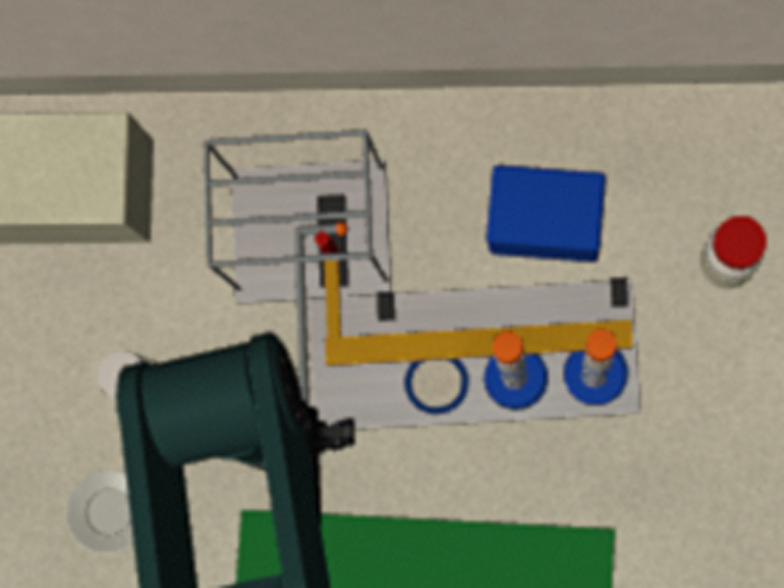

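The strip at (480,343) now overlaps the ring and feet. I'll pull a little more to reach the hard stop.

Call:
servo_tool(targets=[{"slide": [-0.3, -0.01, 0], "yaw": 0, "gripper": 0}, {"slide": [-0.2, -0.01, 0], "yaw": 0, "gripper": 0}, {"slide": [0, 0, 0], "yaw": 0, "gripper": 0}, {"slide": [0, 0, 0], "yaw": 0, "gripper": 0}])

```text
time_s: 33.12
tcp_pos: [0.5402, 0.1822, 0.0551]
ee_rot: [3.142, -0.007, 0.048]
ft_force: [9.3, -0.5, -4.1]
grip_width: 0.0227
gripper_force: 60.3
```

Call:
servo_tool(targets=[{"slide": [0.8, 0.04, 0], "yaw": 0, "gripper": 0}, {"slide": [0.9, 0.04, 0], "yaw": 0, "gripper": 0}, {"slide": [0, 0, 0], "yaw": 0, "gripper": 0}])

```text
time_s: 33.5
tcp_pos: [0.5547, 0.1831, 0.0542]
ee_rot: [3.141, 0.0, 0.048]
ft_force: [-0.9, -0.0, -1.8]
grip_width: 0.0225
gripper_force: 60.6
```

Call:
servo_tool(targets=[{"slide": [0, 1.6, 0], "yaw": 0, "gripper": 0}, {"slide": [-0.1, 1.6, 0], "yaw": 0, "gripper": 0}, {"slide": [-0.1, 1.5, 0], "yaw": 0, "gripper": 0}, {"slide": [0, 0, 0], "yaw": 0, "gripper": 0}])

```text
time_s: 34.0
tcp_pos: [0.5519, 0.2319, 0.0544]
ee_rot: [-3.142, -0.0, 0.051]
ft_force: [1.2, -0.5, -1.5]
grip_width: 0.0229
gripper_force: 60.6
```

```bash
python3 rodm.py | grep -E "tcp|top [0-9]{2}|side [0-9]{2}"
```

```text
tcp [0.5519 0.2319 0.0544] yaw 0.0511 dock [[-0.0507  0.2236]]
side 10 [320.  165.5] [0.7744 0.1903 0.0634] dock [0.1695 0.1714]
```

Call:
servo_tool(targets=[{"slide": [-3, -0.15, 0], "yaw": 0, "gripper": 0}, {"slide": [-5, -0.24, 0], "yaw": 0, "gripper": 0}, {"slide": [-5, -0.24, 0], "yaw": 0, "gripper": 0}, {"slide": [-1.8, 0, 2.5], "yaw": 0, "gripper": 0}, {"slide": [-1.8, 0, 2.5], "yaw": 0, "gripper": 0}])

```text
time_s: 34.72
tcp_pos: [0.385, 0.2231, 0.1045]
ee_rot: [3.141, 0.001, 0.048]
ft_force: [1.1, 0.5, -1.0]
grip_width: 0.0226
gripper_force: 60.6
```

Call:
servo_tool(targets=[{"slide": [0, -2.1, 0], "yaw": 8.5, "gripper": 0}, {"slide": [0, -2.1, 0], "yaw": 8.5, "gripper": 0}, {"slide": [0, -2.1, 0], "yaw": 8.5, "gripper": 0}, {"slide": [0, -2.1, 0], "yaw": 8.5, "gripper": 0}, {"slide": [0, -2.1, 0], "yaw": 8.5, "gripper": 0}])

```text
time_s: 35.35
tcp_pos: [0.3862, 0.1177, 0.1045]
ee_rot: [3.141, -0.0, 0.795]
ft_force: [0.2, 0.0, -1.0]
grip_width: 0.0224
gripper_force: 60.6
```

Call:
servo_tool(targets=[{"slide": [0, -2.2, 0], "yaw": 8.5, "gripper": 0}, {"slide": [0, -2.2, 0], "yaw": 8.5, "gripper": 0}, {"slide": [0, -2.2, 0], "yaw": 8.5, "gripper": 0}, {"slide": [0, -2.2, 0], "yaw": 8.5, "gripper": 0}, {"slide": [0, -2.2, 0], "yaw": 8.5, "gripper": 0}])

```text
time_s: 35.98
tcp_pos: [0.3861, 0.0076, 0.1045]
ee_rot: [3.141, 0.001, 1.536]
ft_force: [0.6, 0.9, -1.8]
grip_width: 0.0226
gripper_force: 60.6
```

Call:
servo_tool(targets=[{"slide": [0, 0, -3], "yaw": 0, "gripper": 0}, {"slide": [0, 0, -3], "yaw": 0, "gripper": 0}, {"slide": [0, 0, 0], "yaw": 0, "gripper": 0}, {"slide": [0, 0, 0], "yaw": 0, "gripper": 0}])

```text
time_s: 36.48
tcp_pos: [0.3871, 0.0086, 0.0455]
ee_rot: [3.14, 0.0, 1.532]
ft_force: [0.5, -0.4, -1.6]
grip_width: 0.0227
gripper_force: 60.5
```

Call:
servo_tool(targets=[{"slide": [0, 0, -2], "yaw": 0, "gripper": 0}, {"slide": [0, 0, -1.2], "yaw": 0, "gripper": 0}, {"slide": [0, 0, -0.6], "yaw": 0, "gripper": 0}, {"slide": [0, 0, 0], "yaw": 0, "gripper": 0}, {"slide": [0, 0, 0], "yaw": 0, "gripper": 0}])

```text
time_s: 37.1
tcp_pos: [0.3867, 0.0088, 0.0068]
ee_rot: [3.141, 0.0, 1.532]
ft_force: [0.4, 0.3, -1.1]
grip_width: 0.0227
gripper_force: 60.6
```

Call:
servo_tool(targets=[{"slide": [0, 0, 0], "yaw": 0, "gripper": 0.7}, {"slide": [0, 0, 0], "yaw": 0, "gripper": 0.7}, {"slide": [0, 0, 0], "yaw": 0, "gripper": 0.7}, {"slide": [0, 0, 4], "yaw": 0, "gripper": 0.7}, {"slide": [0, 0, 5], "yaw": 0, "gripper": 0.7}])

```text
time_s: 37.72
tcp_pos: [0.3851, 0.009, 0.0962]
ee_rot: [-3.138, -0.0, 1.532]
ft_force: [1.6, -0.0, 0.5]
grip_width: 0.0596
gripper_force: 0.0
```

Call:
servo_tool(targets=[{"slide": [0, 0, 6], "yaw": 0, "gripper": 1}, {"slide": [0, -5, 6], "yaw": 0, "gripper": 1}, {"slide": [0, -6, 3], "yaw": 0, "gripper": 1}, {"slide": [0, -6, 0], "yaw": 0, "gripper": 1}, {"slide": [0, -6, 0], "yaw": 0, "gripper": 1}])

```text
time_s: 38.35
tcp_pos: [0.3864, -0.209, 0.2333]
ee_rot: [3.139, 0.001, 1.532]
ft_force: [0.7, 0.4, 0.6]
grip_width: 0.0851
gripper_force: 0.0
```

Call:
servo_tool(targets=[{"slide": [0, 0, 0], "yaw": 0, "gripper": 1}, {"slide": [0, 0, 0], "yaw": 0, "gripper": 1}, {"slide": [0, 0, 0], "yaw": 0, "gripper": 1}, {"slide": [0, 0, 0], "yaw": 0, "gripper": 1}])

```text
time_s: 38.85
tcp_pos: [0.3866, -0.2059, 0.2325]
ee_rot: [3.141, 0.0, 1.534]
ft_force: [0.4, 0.8, 0.9]
grip_width: 0.0853
gripper_force: 0.0
```

```bash
python3 chk.py k2
```

```text
[ 0.3866 -0.2059  0.2325] [3.141 0.    1.534]
top [274, 171, 17, 12] stopper@dock [ 0.6168 -0.035 ]
top [303, 170, 16, 12] stopper@dock [ 0.6186 -0.1075]
top [470, 193, 15, 12] stopper@dock [ 0.5564 -0.5215]
top foot@dock 250 [299, 179, 23, 19] [ 0.6125 -0.1126]
top foot@dock 260 [271, 180, 22, 19] [ 0.6103 -0.0279]
top foot@dock 89 [243, 182, 22, 19] [0.605  0.0556]
top handle 327 [ 0.3854 -0.0113] [[0.376, 0.047], [0.399, 0.046], [0.395, -0.07], [0.372, -0.069]]
top ball 13 [0.439  0.2323]
side [300, 161, 11, 12] stopper@dock [ 0.6162 -0.0307]
side [314, 172, 13, 15] stopper@dock [ 0.62   -0.1102]
side [387, 227, 16, 12] stopper@dock [ 0.652  -0.3852]
side [387, 281, 17, 21] stopper@dock [ 0.5492 -0.5388]
side [237, 315, 14, 13] stopper@dock [ 0.2869 -0.5052]
side foot@dock 657 [254, 98, 37, 42] [0.8427 0.782 ]
side foot@dock 166 [293, 218, 21, 13] [ 0.6114 -0.0341]
side foot@dock 213 [307, 232, 25, 16] [ 0.6181 -0.1198]
side handle 303 [ 0.3845 -0.0244] [[0.371, 0.036], [0.4, 0.046], [0.392, -0.099], [0.366, -0.107]]
```

View pics/k2_top.png

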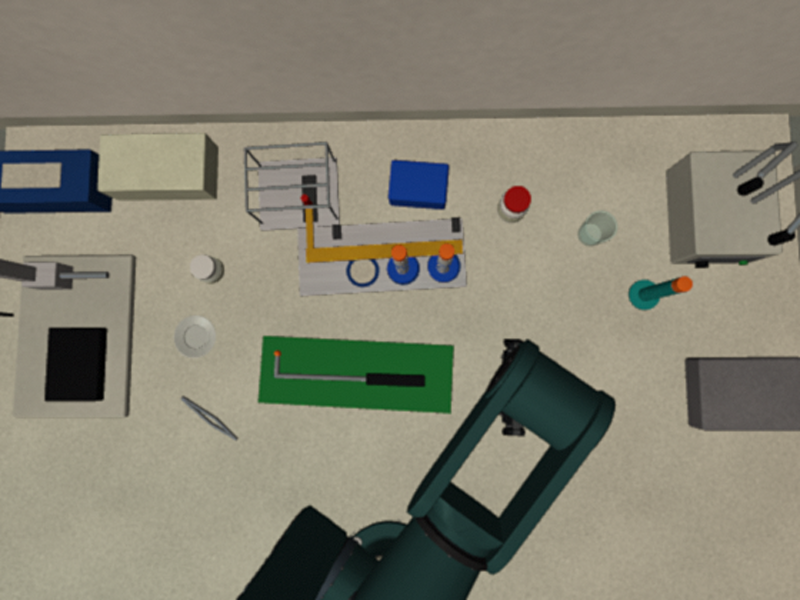

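View pics/k2_side.png

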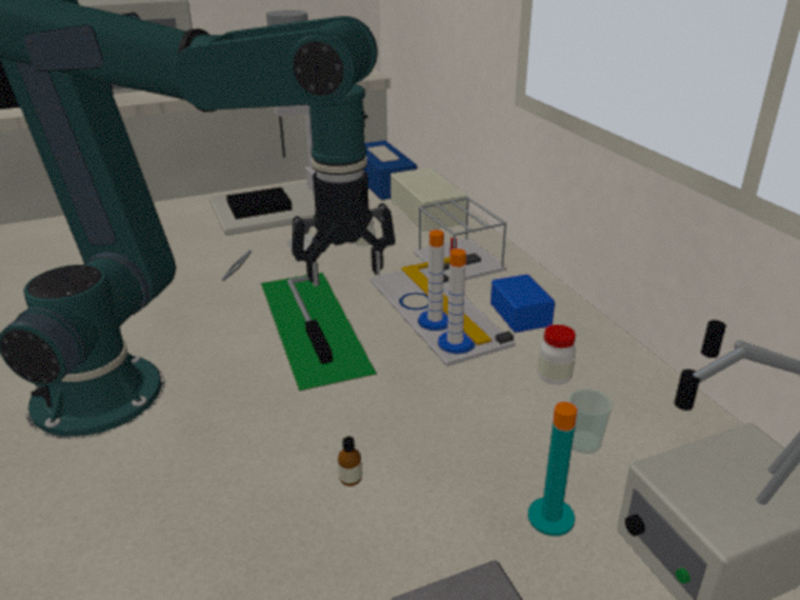

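Both pictures show the cylinders upright at (402,268) and (444,266) with the clamp shut over their feet. The rod lies flat on the mat, and the bystanders have not moved. Handing in.

```bash
python3 -c "
from cell import ctrl
print(ctrl.sign_off())"
```

```text
the job is handed in; nothing more can be done
None
```

The job is handed in, with no verdict returned: both cylinders stand upright on their places with the clamp shut over their feet, the rod lies flat on its green mat, and nothing else was moved.

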